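Index the hook carousel and hang the yellow frame

TASK

Crank the handwheel clockwise about two turns until the carousel's free red hook stands at the red loading mark. Then take the yellow frame out of its rack, stand it upright in the middle of the round black pad and let go, grip it again across its other two sides, and hang it by its window on the red hook, fully down in the throat and still, with the hook still at the mark. Leave the other loose things where they are.

Things in the scene. Friction and masses are not known exactly. Their poses are not given: they have to be found in the camera images.
- wheel (a joint): Steel handwheel, 120 mm, lying flat on the white-topped teal trainer box; angle in rad, growing clockwise from above; starts within 1 rad of 0. Six turns turn the carousel once, same sense. Red hook at the mark: 12.566 (two turns past 0), crank knob then beside the black line on the panel, robot's side. No stop there (range -6.3 to 25.2); stays where left; about 2 N at the knob.
- wheel_axis (a point): Point on the handwheel's vertical axis, 1 mm above its rim's flat top.
- crank_knob (a point): Upright black crank knob of the handwheel, 19 mm thick, 46 mm high, spinning freely on its own pin, 45 mm from the wheel's axis; this point is on its axis, 18 mm below its top, 28 mm above the flat wheel. Travels with the wheel.
- carousel (a joint): Carousel beside the handwheel: 170 mm aluminium disc, grey post, three hooks 120 degrees apart, two already carrying blue frames; angle in rad, growing clockwise from above, = wheel angle / 6. At 2.094 the red hook points exactly to the red loading mark on the panel, at its robot-side corner; within 0.05 rad is good.
- throat (a point): Free red hook of the carousel: flat level prong 16 mm wide, 8 mm thick, end upturned. Point on its upper face, mid-throat, 45 mm from the carousel's axis; x outward along the prong, z up. Along x: post's face at -23 mm, upturned end from +12 to +18 mm, rising 14 mm. The 44 mm round post rises 52 mm above it: no room for a finger between post and a hung frame's head. Disc 120 mm below.
- frame_center (a point): Yellow frame, loose, 175 to 350 g, 130 mm tall, same turned half round: its centre, 65 mm up. x: normal of its 8 mm thick, 44 mm wide plate; y along the width; z up. Foot 30 (x) by 44 (y) by 8 mm. Window 30 mm wide, from 52 to 86 mm above the underside; it hangs on the window's upper edge, prong passing through along x.
- frame_head (a point): Centre of the frame's black square head, 28 by 28 mm and 30 mm high, 115 mm above the frame's underside. The place to grip.
- window_edge (a point): Middle of the window's upper edge, 86 mm above the frame's underside. When the frame hangs, this point lies on the hook's throat.
- rack: Fixed white and teal rack where the frame stands at first; origin on its underside, floor 8 mm up, axes as the frame's in it. Teal cheeks, top 126 mm above the bench, 40 mm long along x, stand 25 mm to either side (y) of the middle, so in it the head can be gripped only across x; lift straight up 130 mm to clear.
- pad_top (a point): Centre of the upper face of the fixed round black rubber pad, 100 mm across, 4 mm thick, lying on the bench.
- screwdriver: Screwdriver lying on the bench between robot and trainer; origin at its middle; leave it.
- meter: Yellow hand-held meter, 150 by 80 by 34 mm; leave it.
- plug_tray: Empty grey tray, 100 by 140 by 40 mm; leave it.
- plug_red: Red plug standing on its end, 18 mm thick, 52 mm tall; leave it.
- plug_blue: Blue plug standing on its end, 18 mm thick, 52 mm tall; leave it.
- tin: Jar, 60 mm across, 70 mm tall; leave it.
- cap: Orange cap, 26 mm across, 16 mm high, lying on the trainer's panel (60 mm above the bench) between wheel and carousel, near the front; leave it.
Things that resemble listed ones, but are neither listed nor needed, are in the scene too. Leave any pink look-alike of the part that bears pad_top alone. Of the things that look like the part that bears frame_center, the smaller one is meant.

How it is judged:
By the outcome, as a careful person would: the job done as asked, in the order asked, and still so for the second after the job is handed in, with the robot touching nothing.
It also fails if it takes over 72 s, if anything falls off the work surface, if the arm or the gripper's body presses on something with over 40 N, if the wrist force passes 120 N, or if a joint passes its speed limit or range.

ROBOT

A 6-joint arm with a two-finger parallel gripper is mounted at the origin on the work surface. World frame = base frame: x ahead of the robot, y to its left, z up, the work surface at z = 0. Lengths are in mm, angles in rad, forces in N, time in s.
With the tool pointing down it reaches from about 275 to 750 mm from the base axis. Payload 10.2 kg.
Tool frame: the origin (TCP) lies at the very end of the fingers, on their centre line; the grasp point (between the pads) lies 19 mm behind it; x points along the fingers, z is the direction in which the jaws open and shut, and the axes are right-handed (so a half turn about x gives the same grasp; the last joint's range is limited). The gripper opens to 85 mm and grips with 20 to 120 N. Pads are 22 mm wide; open, the fingers measure 114 mm over their backs; the gripper's body (76 mm by 85 mm) begins 54 mm behind the grasp point. The pads swing forward as they close: fully open they stand 13 mm farther back than shut.
Start: joints at [0.968, 0.313, 1.498, -0, 1.331, -0.223], TCP at [194.649, 487.589, 231.294] pointing down, gripper open.
Joint ranges: [-2.94, 2.94], [-0.97, 2.17], [0.19, 2.56], [-1.23, 4.37], [0.02, 3.11], [-2.88, 2.88]. Speed limits (rad/s): [2.39, 2.39, 3.01, 3.14, 3.14, 3.14].

INTERFACE

Orientations are given as a unit quaternion [w, x, y, z].
In Python, from rig import sense, vision, job gives the robot as it stands. The module is installed in compiled form; this text tells all that it offers.
- The arm moves only by the shell command python3 -m pendant 'ROWS' [FORCE]. ROWS is JSON, a list of rows, each a list of 7 numbers: the turn, a rotation vector about the tool's x, y, z in rad, then the shift along the tool's x, y, z in cm, then the opening, from 0 (shut) to 1 (fully open). A call has exactly 5 rows; each row is the pose to reach, as a shift and turn from the pose commanded when the call began, along the tool's axes at that moment; what a row does not reach only later rows make up. A row lasts 1/8 s, in which the tool goes at most 62.5 mm and 10.7 degrees, less where a joint would pass 70% of its speed; a pose out of reach is approached as far as the arm can. A call with a gripper value outside its range is refused whole. The fingers move at their own pace and stop on an object; FORCE is the grip in N (left out, the last holds). Time passes only in rows, so rows that repeat a pose let the fingers close, or fill a call up. It gives the time, the measured TCP pose, the force and the opening at its end, in the units of the state.
- sense(): the state, without advancing time (a new reading comes with each control period).
- vision.capture(name): name is "scene" or "top" or "wrist"; returns the picture (384x512x3 uint8, red, green, blue); there is no depth.
- vision.calibration(name): a dict with "K" (3x3 intrinsics, pixels), "extrinsics" (4x4, takes a point from camera to world coordinates). Camera axes: x right, y up, looking along -z (the intrinsics and any distortion apply to the point x, -y, -z); pixel columns grow to the right and rows downward; lengths in mm; the calibration is good to about 2 mm. A picture is of the moment at which its call begins: read the wrist's pose just before it. calibration takes no time and is no camera call; for the wrist camera it gives the pose at the moment of the call.
- job.finish_job(): hands the job in, once; it reports no verdict.
The state is a dict: "time_s": time; "joints": joint angles; "dq": joint speeds; "tau": joint torques, N m; "eef_pos": TCP position; "ee_rot": TCP orientation; "force": force on the tool from outside, world axes, zero at the start; "wrist_torque": the same for the moment, N m; "grip_width": opening from 0.0 (shut) to 1.0 (fully open).
Only numpy, scipy, OpenCV 4.12 (cv2) and the standard library are available. Lean on these libraries where they do the work, as an engineer would, in place of code of your own. Each camera call takes 0.05 s, during which the arm holds its last target.

## Working session

There is one attempt and no reset: what is moved stays moved. The work goes in short steps, Python scripts to look and compute and a shell command to move; the robot and the scene stay as the last step left them, time stands still between calls to the robot, and variables do not carry over. Pictures are saved under pics/ and viewed, and the job is handed in when it is done.

```bash
mkdir -p pics
python3 - <<'E'
from rig import sense, vision
import cv2
s=sense();print(s)
for n in("scene","top","wrist"):
    c=vision.calibration(n);print(n,c)
    im=vision.capture(n);cv2.imwrite(f"pics/{n}0.png",im[:,:,::-1])
E
```

```text
{'time_s': 0.0, 'joints': array([ 9.67599552e-01,  3.13447031e-01,  1.49845671e+00, -1.79245744e-05,
        1.33095811e+00, -2.23408641e-01]), 'dq': array([-2.30757813e-03,  3.81606287e-04, -4.39602573e-04,  2.38590759e-04,
        3.07715264e-05, -1.21230296e-03]), 'tau': array([-8.40213324e-04, -4.12272871e+01, -2.59732229e+01, -2.58801983e-04,
        4.28233747e-03,  2.04252564e-05]), 'eef_pos': array([194.50132508, 487.36691069, 230.72919501]), 'ee_rot': array([ 0.5849728 , -0.39680473,  0.58580437,  0.39646698]), 'force': array([-0.3454436 , -0.1257632 , -0.17737406]), 'wrist_torque': array([ 0.03804013, -0.01029094, -0.0177061 ]), 'grip_width': 0.9983741663996316}
scene {'K': array([[377.21061923,   0.        , 252.67139529],
       [  0.        , 377.21061923, 190.86520977],
       [  0.        ,   0.        ,   1.        ]]), 'extrinsics': array([[ 2.66890952e-01, -7.16849853e-01,  6.44123830e-01,
         1.15796406e+03],
       [ 9.63717401e-01,  1.95578203e-01, -1.81653345e-01,
        -1.71452543e+02],
       [ 4.24159182e-03,  6.69234978e-01,  7.43038730e-01,
         
[... 447 characters left out ...]
+01],
       [-2.56789389e-04,  8.06114256e-02,  9.96745570e-01,
         1.33596718e+03],
       [ 0.00000000e+00,  0.00000000e+00,  0.00000000e+00,
         1.00000000e+00]])}
wrist {'K': array([[278.2171816 ,   0.        , 255.68183876],
       [  0.        , 278.2171816 , 194.10522979],
       [  0.        ,   0.        ,   1.        ]]), 'extrinsics': array([[ 3.70771305e-01, -8.92266705e-01, -2.57660177e-01,
         1.29163671e+02],
       [ 9.28723125e-01,  3.55794055e-01,  1.04326158e-01,
         5.14618750e+02],
       [-1.41279743e-03, -2.77976111e-01,  9.60586949e-01,
         3.74021855e+02],
       [ 0.00000000e+00,  0.00000000e+00,  0.00000000e+00,
         1.00000000e+00]])}
```

View pics/scene0.png

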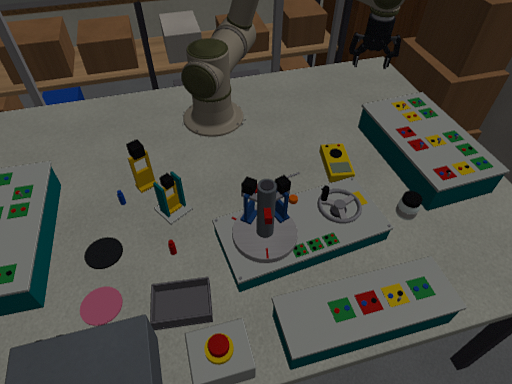

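View pics/top0.png

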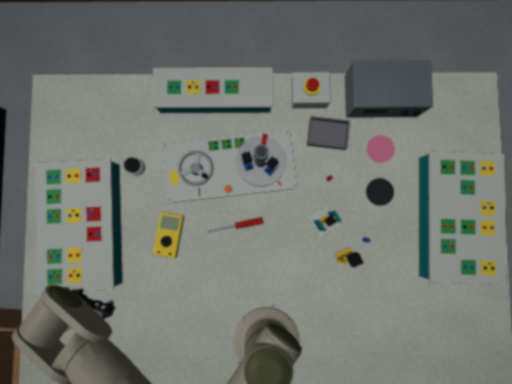

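View pics/wrist0.png

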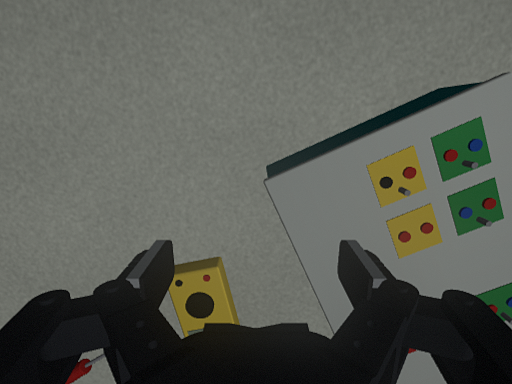

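```bash
cat > h.py <<'E'
import numpy as np, cv2
from rig import sense, vision
from scipy.spatial.transform import Rotation as R
def proj(c,P):
    P=np.atleast_2d(P).astype(float);E=c["extrinsics"];q=(P-E[:3,3])@E[:3,:3]
    q=q*[1,-1,-1];uv=q@c["K"].T;return uv[:,:2]/uv[:,2:]
def ray(c,u,v):
    d=np.linalg.inv(c["K"])@[u,v,1];d=d*[1,-1,-1];E=c["extrinsics"];return E[:3,3],E[:3,:3]@d
def onz(c,u,v,z):
    o,d=ray(c,u,v);return o+d*(z-o[2])/d[2]
def tri(obs):
    A=np.zeros((3,3));b=np.zeros(3)
    for c,u,v in obs:
        o,d=ray(c,u,v);d/=np.linalg.norm(d);M=np.eye(3)-np.outer(d,d);A+=M;b+=M@o
    return np.linalg.solve(A,b)
def crop(im,x0,y0,x1,y1,k,name):
    c=im[y0:y1,x0:x1,::-1];c=cv2.resize(c,None,fx=k,fy=k,interpolation=cv2.INTER_CUBIC);cv2.imwrite(name,c)
E
python3 - <<'E'
from h import *
t=cv2.imread("pics/top0.png")[:,:,::-1];s=cv2.imread("pics/scene0.png")[:,:,::-1]
crop(t,155,120,305,210,5,"pics/t1.png");crop(t,295,130,405,275,4,"pics/t2.png")
crop(s,205,165,400,285,4,"pics/s1.png");crop(s,75,130,225,280,4,"pics/s2.png")
E
```

```text
(no output)
```

View pics/t1.png

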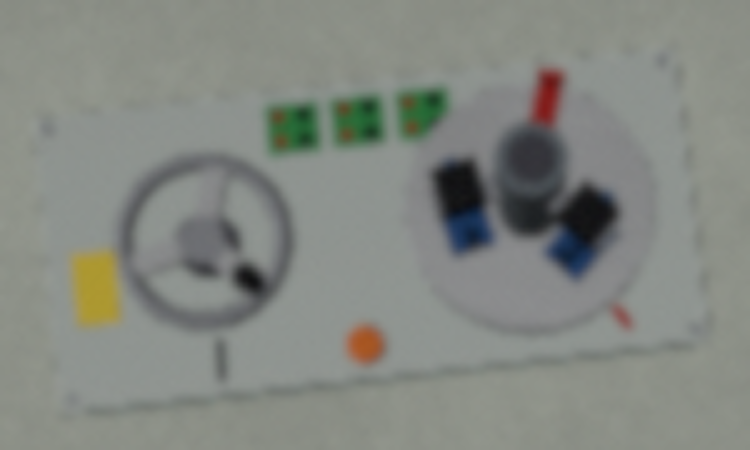

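View pics/t2.png

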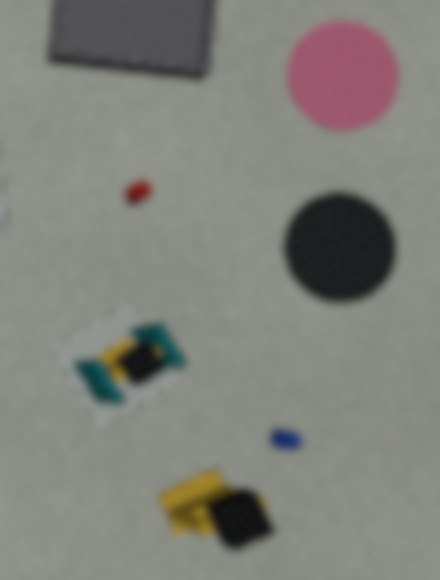

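View pics/s1.png

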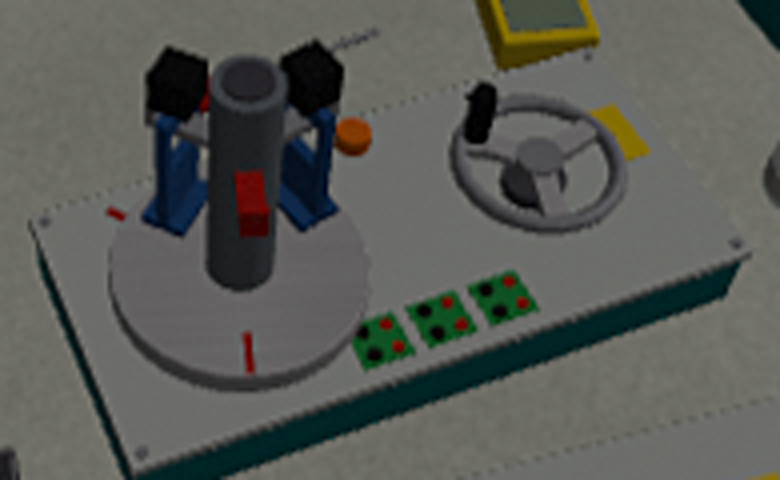

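View pics/s2.png

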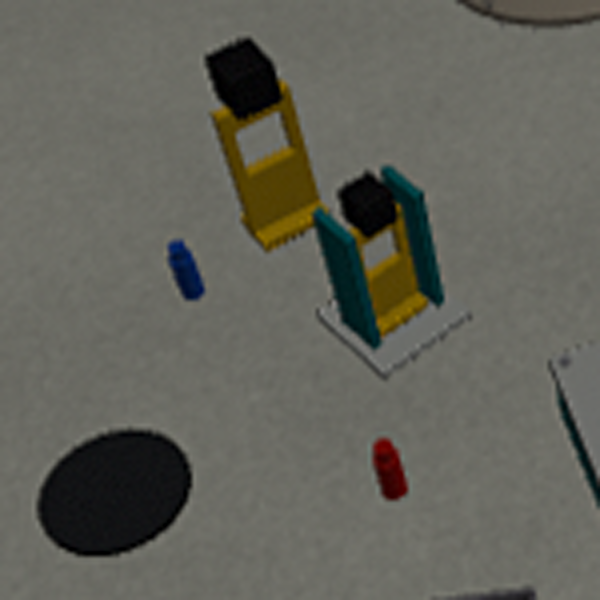

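Run:
```python
from h import *
np.set_printoptions(precision=1,suppress=True)
T=vision.calibration("top");S=vision.calibration("scene")
t1=lambda x,y:(T,x/5+155,y/5+120)
t2=lambda x,y:(T,x/4+295,y/4+130)
s1=lambda x,y:(S,x/4+205,y/4+165)
s2=lambda x,y:(S,x/4+75,y/4+130)
def p(n,a,b):
    X=tri([a,b]);print(n,X,[proj(c,X)[0]-[u,v] for c,u,v in(a,b)])
p("wheel rim c",t1(207,241),s1(540,163))
p("knob top",t1(239,273),s1(484,90))
p("orange",t1(366,343),s1(353,135))
p("mark",t1(622,316),s1(116,213))
p("post top",t1(532,158),s1(249,82))
p("disc c",t1(530,210),s1(240,270))
p("pad",t2(340,247),s2(115,492))
p("head top",t2(140,360),s2(367,188))
for n,z in(("wheel",80),): print(n,onz(*t1(207,241),z))
print("mark60",onz(*t1(622,316),60),onz(*s1(116,213),60))
print("blackline60",onz(*t1(222,340),60),onz(*t1(222,382),60))
print("pad4",onz(*t2(340,247),4),onz(*s2(115,492),4))
print("rack corners 0",[onz(*t2(*q),8) for q in((125,308),(210,368),(105,420),(55,352))])
for a,b in (((47,127),(663,60)),((663,60),(697,328)),((72,402),(697,328))):
    print("panel",onz(*t1(*a),60),onz(*t1(*b),60))
```

```text
wheel rim c [587.5 233.6  83.1] [array([-0.9, -0.4]), array([-1.2,  0. ])]
knob top [557.7 200.9 135.1] [array([0.2, 0.1]), array([ 0.2, -0. ])]
orange [518.7 126.4  68.3] [array([-0.4, -0.1]), array([-0.5,  0. ])]
mark [536.5 -48.6  60.4] [array([-0., -0.]), array([-0.,  0.])]
post top [610.5  15.4 250.4] [array([-0.5, -0.1]), array([-0.7,  0. ])]
disc c [609.   15.5  68.1] [array([-0.6, -0.2]), array([-0.8,  0. ])]
pad [ 510.4 -409.7   -2.9] [array([-0.4, -0. ]), array([-0.5, -0. ])]
head top [ 410.4 -203.2  138.1] [array([-0.1, -0. ]), array([-0.2, -0. ])]
wheel [586.6 231.1  80. ]
mark60 [536.5 -48.8  60. ] [536.2 -48.4  60. ]
blackline60 [521.5 223.7  60. ] [492.8 223.5  60. ]
pad4 [ 509.8 -408.8    4. ] [ 515.9 -406.4    4. ]
rack corners 0 [array([ 456.5, -216.2,    8. ]), array([ 403.4, -289.9,    8. ]), array([ 358.4, -196.7,    8. ]), array([ 418.1, -153.9,    8. ])]
panel [669.1 345.   60. ] [713.6 -78.8  60. ]
panel [713.6 -78.8  60. ] [528.  -99.8  60. ]
panel [479.8 325.2  60. ] [528.  -99.8  60. ]
```

```bash
cat >> h.py <<'E'
def go(target,axis_yaw=None):
    """shift in tool axes in cm from current measured pose to world target"""
    s=sense();w,x,y,z=s["ee_rot"];r=R.from_quat([x,y,z,w]);d=r.as_matrix().T@(np.array(target)-s["eef_pos"])/10
    return d
def rot():
    w,x,y,z=sense()["ee_rot"];return R.from_quat([x,y,z,w])
E
python3 - <<'E'
from h import *
np.set_printoptions(precision=3,suppress=True)
print(rot().as_matrix()); print(go([557,201,235]))
E
```

```text
[[-0.001 -0.929  0.371]
 [-0.001  0.371  0.929]
 [-1.     0.    -0.001]]
[ -0.41  -44.281 -13.165]
```

```bash
python3 -m pendant '[[0,0,0,0,-5.5,-1.6,1],[-0.1,0,0,0,-11,-3.3,1],[-0.2,0,0,0,-16.5,-4.9,1],[-0.3,0,0,0,-22,-6.6,1],[-0.38,0,0,0,-27.5,-8.2,1]]' 20
python3 - <<'E'
from h import *
np.set_printoptions(precision=3,suppress=True)
print(rot().as_matrix()); print(go([540,201,225]))
E
```

```text
time_s: 0.78
eef_pos: [420.8, 308.1, 231.2]
ee_rot: [0.499, -0.501, 0.499, 0.501]
force: [0.9, 1.1, -0.6]
grip_width: 1.004
[[-0.    -1.    -0.003]
 [ 0.    -0.003  1.   ]
 [-1.     0.     0.   ]]
[  0.62  -11.883 -10.742]
```

```bash
python3 -m pendant '[[0,0,0,0,-3,-3.2,1],[0,0,0,0,-6,-6.5,1],[0,0,0,0.3,-8,-9.6,1],[0,0,0,0.6,-8,-9.6,1],[0,0,0,0.6,-8,-9.6,1]]'
python3 - <<'E'
from h import *
print(sense()["eef_pos"])
c=vision.calibration("wrist");im=vision.capture("wrist");cv2.imwrite("pics/w1.png",im[:,:,::-1])
import pickle;pickle.dump(c,open("w1.pkl","wb"))
P=[[587.5,233.6,84],[557.7,200.9,135],[610,15.5,250],[518.7,126.4,68]]
print(proj(c,P))
E
```

```text
time_s: 1.4
eef_pos: [499.1, 213.9, 224.9]
ee_rot: [0.5, -0.5, 0.5, 0.5]
force: [0.1, -0.7, 0.1]
grip_width: 1.0
[499.13816491 213.9307301  224.9155225 ]
[[272.1786764  258.77428162]
 [240.8055116  257.49354284]
 [-82.87704789 434.0597035 ]
 [177.21448132 196.88089267]]
```

View pics/w1.png

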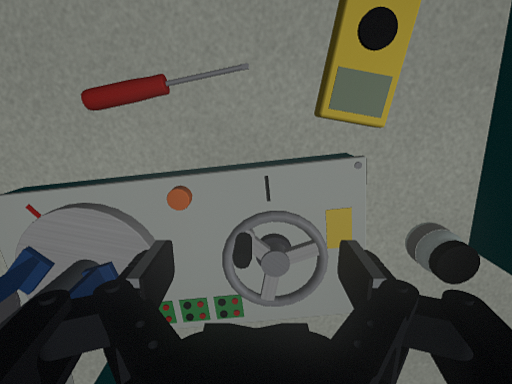

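Run:
```python
from h import *
im=cv2.imread("pics/w1.png")[:,:,::-1]
crop(im,210,165,340,315,4,"pics/w1c.png")
```

```text
(no output)
```

View pics/w1c.png

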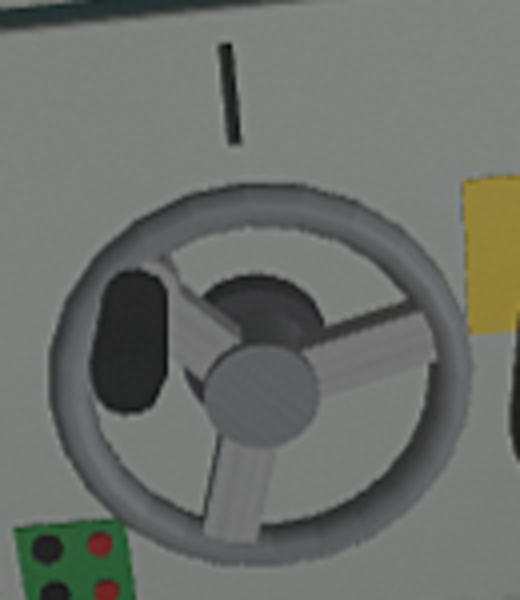

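Run:
```python
from h import *
import pickle
np.set_printoptions(precision=1,suppress=True)
T=vision.calibration("top");S=vision.calibration("scene");W=pickle.load(open("w1.pkl","rb"))
t1=lambda x,y:(T,x/5+155,y/5+120)
s1=lambda x,y:(S,x/4+205,y/4+165)
w=lambda x,y:(W,x/4+210,y/4+165)
def p(n,*o):
    X=tri(o);print(n,X,[proj(c,X)[0]-[u,v] for c,u,v in o])
p("rim",t1(207,241),s1(540,163),w(260,374)); p("rim tw",t1(207,241),w(260,374)); p("rim sw",s1(540,163),w(260,374))
p("knobtop",t1(239,273),s1(484,90),w(129,376));p("kt sw",s1(484,90),w(129,376))
for z in(80,85,90):print(z,onz(*w(260,374),z))
for z in(130,135):print("kt",z,onz(*w(129,376),z))
for z in(88,92):print("kb",z,onz(*w(135,302),z))
print("line",onz(*w(225,45),60),onz(*w(235,143),60))
l=[onz(*w(*q),85) for q in((50,374),(470,374),(260,183),(260,565))];print(l)
```

```text
rim [587.4 234.9  82.7] [array([-1.2, -0.3]), array([-0.8,  0.1]), array([-1.8, -0.4])]
rim tw [587.  233.8  82.6] [array([-0.9, -0.2]), array([-2.7, -0.8])]
rim sw [587.9 237.   82.8] [array([-0.,  0.]), array([0.1, 0. ])]
knobtop [558.1 201.3 135.6] [array([ 0. , -0.1]), array([ 0.4, -0.1]), array([-1.1, -0.8])]
kt sw [558.4 201.2 135.7] [array([ 0.4, -0. ]), array([-1.1, -0.5])]
80 [589.4 237.1  80. ]
85 [586.6 236.7  85. ]
90 [583.8 236.3  90. ]
kt 130 [562.1 202.  130. ]
kt 135 [559.3 202.2 135. ]
kb 88 [562.8 201.7  88. ]
kb 92 [560.9 201.8  92. ]
line [496.7 226.7  60. ] [525.8 230.   60. ]
[array([586.6, 177.1,  85. ]), array([586.6, 296.3,  85. ]), array([529.2, 235.6,  85. ]), array([650.4, 238. ,  85. ])]
```

```bash
python3 -m pendant '[[0,0,0,1.5,-6.1,-1.2,1],[0,0,0,6.5,-6.1,-1.2,1],[0,0,0,11,-6.1,-1.2,1],[0,0,0,12.6,-6.1,-1.2,0.5],[0,0,0,12.6,-6.1,-1.2,0]]' 20;  python3 -m pendant '[[0,0,0,0,0,0,0],[0,0,0,0,0,0,0],[0,0,0,0,0,0,0],[0,0,0,0,0,0,0],[0,0,0,0,0,0,0]]' 20
python3 - <<'E'
from h import *
print(sense()["eef_pos"],sense()["force"])
c=vision.calibration("wrist");im=vision.capture("wrist");cv2.imwrite("pics/w2.png",im[:,:,::-1])
E
```

```text
time_s: 2.08
eef_pos: [560.5, 202.1, 99.7]
ee_rot: [0.5, -0.5, 0.5, 0.5]
force: [-0.1, 0.3, 1.1]
grip_width: 0.607
time_s: 2.7
eef_pos: [561.3, 201.4, 101.2]
ee_rot: [-0.501, 0.501, -0.499, -0.499]
force: [-2.0, -1.5, 5.0]
grip_width: 0.212
[561.31165324 201.42296562 101.24309626] [-1.95480047 -1.48287344  4.95368738]
```

View pics/w2.png

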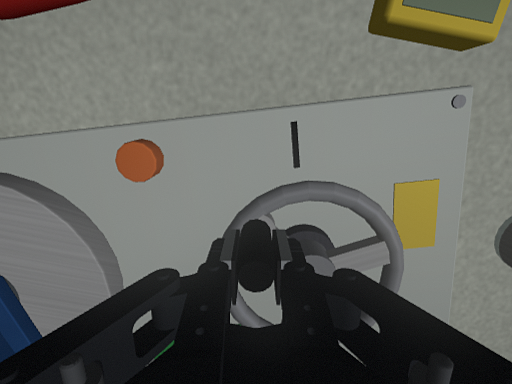

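Run:
```python
import numpy as np
th=-130
for call in range(8):
    o=[]
    for k in range(1,6):
        t0,t=np.radians(th),np.radians(max(th-20*k,-893.3))
        dx=45*(np.cos(t)-np.cos(t0));dy=45*(np.sin(t)-np.sin(t0)); o.append(f"[{-dx/10:.2f},{dy/10:.2f}]")
    print(call,th,' '.join(o)); th-=100
```

```text
0 -130 [1.00,1.20] [1.54,2.67] [1.54,4.23] [1.00,5.70] [0.00,6.89]
1 -230 [-1.35,0.78] [-2.89,1.05] [-4.43,0.78] [-5.79,0.00] [-6.79,-1.20]
2 -330 [-0.53,-1.47] [-0.53,-3.03] [-0.00,-4.50] [1.00,-5.70] [2.36,-6.48]
3 -430 [1.54,-0.27] [3.08,-0.00] [4.43,0.78] [5.44,1.98] [5.97,3.45]
4 -530 [0.00,1.56] [-0.53,3.03] [-1.54,4.23] [-2.89,5.01] [-4.43,5.28]
5 -630 [-1.54,-0.27] [-2.89,-1.05] [-3.90,-2.25] [-4.43,-3.72] [-4.43,-5.28]
6 -730 [0.53,-1.47] [1.54,-2.67] [2.89,-3.45] [4.43,-3.72] [5.97,-3.45]
7 -830 [1.35,0.78] [2.36,1.98] [2.89,3.45] [2.93,3.70] [2.93,3.70]
```

```bash
python3 -m pendant '[[0,0,0,0,1.0,1.2,0],[0,0,0,0,1.54,2.67,0],[0,0,0,0,1.54,4.23,0],[0,0,0,0,1.0,5.7,0],[0,0,0,0,0,6.89,0]]' 25
python3 - <<'E'
from h import *
print(sense()["eef_pos"],sense()["force"])
c=vision.calibration("wrist");im=vision.capture("wrist");cv2.imwrite("pics/w3.png",im[:,:,::-1])
E
```

```text
time_s: 3.38
eef_pos: [562.2, 270.6, 101.3]
ee_rot: [-0.501, 0.501, -0.499, -0.499]
force: [5.8, -11.6, 5.5]
grip_width: 0.214
[562.16614031 270.63528733 101.26500905] [  5.8074158  -11.59960334   5.52702552]
```

View pics/w3.png

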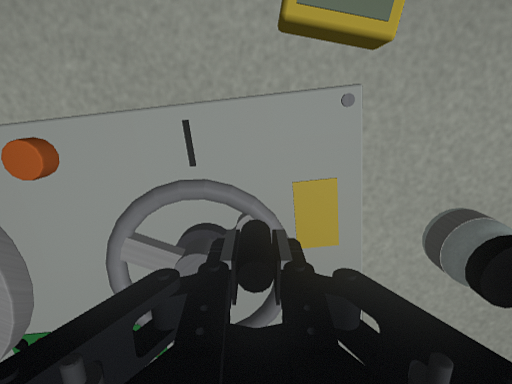

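```bash
python3 -m pendant '[[0,0,0,0,-1.35,0.78,0],[0,0,0,0,-2.89,1.05,0],[0,0,0,0,-4.43,0.78,0],[0,0,0,0,-5.79,0,0],[0,0,0,0,-6.79,-1.2,0]]' 
python3 -m pendant '[[0,0,0,0,-0.53,-1.47,0],[0,0,0,0,-0.53,-3.03,0],[0,0,0,0,0,-4.5,0],[0,0,0,0,1.0,-5.7,0],[0,0,0,0,2.36,-6.48,0]]'
```

```text
time_s: 4.05
eef_pos: [629.1, 259.3, 101.2]
ee_rot: [0.5, -0.5, 0.499, 0.5]
force: [-9.3, -1.5, 10.9]
grip_width: 0.207
time_s: 4.68
eef_pos: [606.7, 193.3, 101.3]
ee_rot: [0.502, -0.501, 0.499, 0.499]
force: [2.8, 1.8, 6.4]
grip_width: 0.21
```

```bash
python3 -m pendant '[[0,0,0,0,1.54,-0.27,0],[0,0,0,0,3.08,0,0],[0,0,0,0,4.43,0.78,0],[0,0,0,0,5.44,1.98,0],[0,0,0,0,5.97,3.45,0]]'
python3 - <<'E'
from h import *
c=vision.calibration("wrist");im=vision.capture("wrist");cv2.imwrite("pics/w4.png",im[:,:,::-1])
E
```

```text
time_s: 5.3
eef_pos: [546.0, 228.5, 101.3]
ee_rot: [-0.501, 0.501, -0.499, -0.499]
force: [5.8, -1.6, 4.3]
grip_width: 0.213
```

View pics/w4.png

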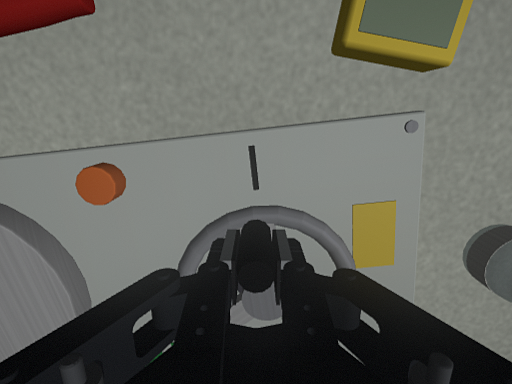

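Knob is by the black line after one turn; continue.

```bash
python3 -m pendant '[[0,0,0,0,0,1.56,0],[0,0,0,0,-0.53,3.03,0],[0,0,0,0,-1.54,4.23,0],[0,0,0,0,-2.89,5.01,0],[0,0,0,0,-4.43,5.28,0]]' 
python3 -m pendant '[[0,0,0,0,-1.54,-0.27,0],[0,0,0,0,-2.89,-1.05,0],[0,0,0,0,-3.9,-2.25,0],[0,0,0,0,-4.43,-3.72,0],[0,0,0,0,-4.43,-5.28,0]]'
python3 -m pendant '[[0,0,0,0,0.53,-1.47,0],[0,0,0,0,1.54,-2.67,0],[0,0,0,0,2.89,-3.45,0],[0,0,0,0,4.43,-3.72,0],[0,0,0,0,5.97,-3.45,0]]'
```

```text
time_s: 5.98
eef_pos: [590.6, 280.7, 101.2]
ee_rot: [-0.5, 0.501, -0.5, -0.499]
force: [-3.3, -12.1, 11.1]
grip_width: 0.207
time_s: 6.6
eef_pos: [635.3, 228.8, 101.3]
ee_rot: [0.502, -0.501, 0.498, 0.5]
force: [-2.8, 2.8, 8.9]
grip_width: 0.21
time_s: 7.22
eef_pos: [575.5, 193.0, 101.3]
ee_rot: [0.501, -0.501, 0.499, 0.499]
force: [4.2, 2.0, 6.3]
grip_width: 0.205
```

```bash
python3 -m pendant '[[0,0,0,0,1.35,0.78,0],[0,0,0,0,2.36,1.98,0],[0,0,0,0,2.89,3.45,0],[0,0,0,0,2.93,3.7,0],[0,0,0,0,2.93,3.7,0]]'
python3 - <<'E'
from h import *
c=vision.calibration("wrist");im=vision.capture("wrist");cv2.imwrite("pics/w5.png",im[:,:,::-1])
im=vision.capture("top");cv2.imwrite("pics/top5.png",im[:,:,::-1]);crop(im,155,120,305,210,5,"pics/t5.png");
im=vision.capture("scene");cv2.imwrite("pics/scene5.png",im[:,:,::-1]);crop(im,205,165,400,285,4,"pics/s5.png");
E
```

```text
time_s: 7.85
eef_pos: [545.9, 231.6, 101.2]
ee_rot: [0.501, -0.501, 0.499, 0.5]
force: [-1.2, 2.3, 9.4]
grip_width: 0.207
```

View pics/w5.png

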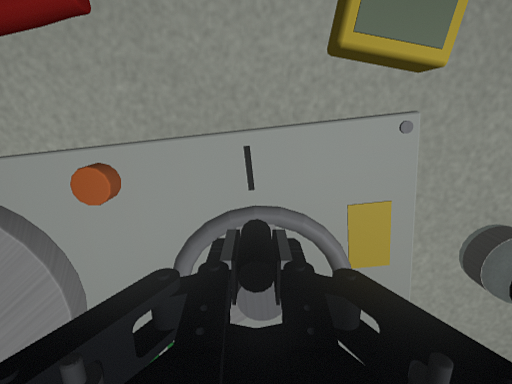

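View pics/t5.png

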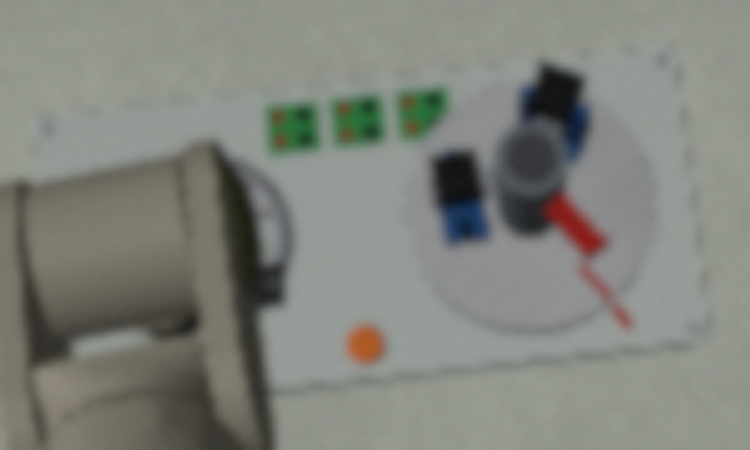

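View pics/s5.png

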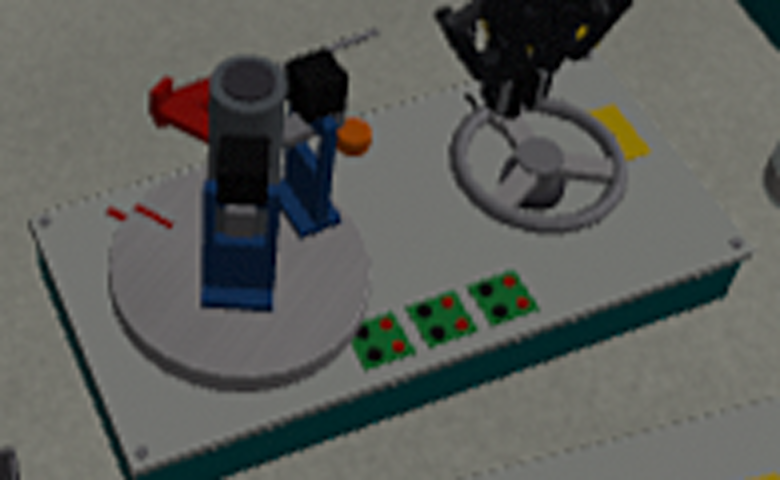

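```bash
python3 -m pendant '[[0,0,0,0,0,0,0.7],[0,0,0,0,0,0,0.7],[0,0,0,0,0,0,0.7],[0,0,0,-3,0,0,0.8],[0,0,0,-8,0,0,1]]'; python3 -m pendant '[[0,0,0,-4,3,-4,1],[0.18,0,0,-8,6,-9,1],[0.36,0,0,-8.5,9,-15,1],[0.54,0,0,-8.5,12,-21,1],[0.65,0,0,-8.5,14,-27,1]]'
python3 - <<'E'
from h import *
np.set_printoptions(precision=3,suppress=True)
print(rot().as_matrix(),sense()["joints"]);print(go([370,-180,270]))
E
```

```text
time_s: 8.62
eef_pos: [544.1, 230.4, 178.8]
ee_rot: [0.499, -0.499, 0.501, 0.501]
force: [1.0, 0.5, 0.4]
grip_width: 0.981
time_s: 9.25
eef_pos: [410.1, -23.5, 264.5]
ee_rot: [0.634, -0.313, 0.634, 0.313]
force: [1.6, -0.5, 0.3]
grip_width: 1.001
[[ 0.001 -0.794  0.608]
 [-0.     0.608  0.794]
 [-1.    -0.001  0.   ]] [-0.344  0.029  1.749 -0.     1.362 -1.262]
[ -0.548  -6.336 -14.866]
```

```bash
python3 -m pendant '[[0,0,0,0,-2,-4.4,1],[0,0,0,-0.3,-4,-8.8,1],[0,0,0,-0.6,-5.8,-13.2,1],[0,0,0,-0.6,-5.8,-13.2,1],[0,0,0,-0.6,-5.8,-13.2,1]]'
python3 - <<'E'
from h import *
import pickle
c=vision.calibration("wrist");im=vision.capture("wrist");cv2.imwrite("pics/w6.png",im[:,:,::-1])
pickle.dump(c,open("w6.pkl","wb"));print(sense()["eef_pos"])
im=vision.capture("top");crop(im,155,120,305,210,5,"pics/t6.png")
im=vision.capture("scene");crop(im,205,165,400,285,4,"pics/s6.png");
E
```

```text
time_s: 9.88
eef_pos: [377.6, -161.9, 270.1]
ee_rot: [0.634, -0.314, 0.633, 0.314]
force: [-0.6, -0.2, -0.1]
grip_width: 0.999
[ 377.72708659 -161.58898301  270.11831099]
```

View pics/w6.png

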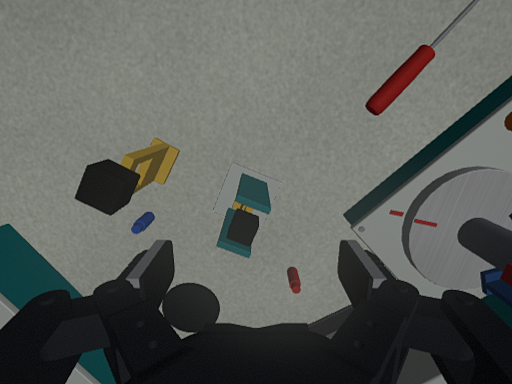

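View pics/t6.png

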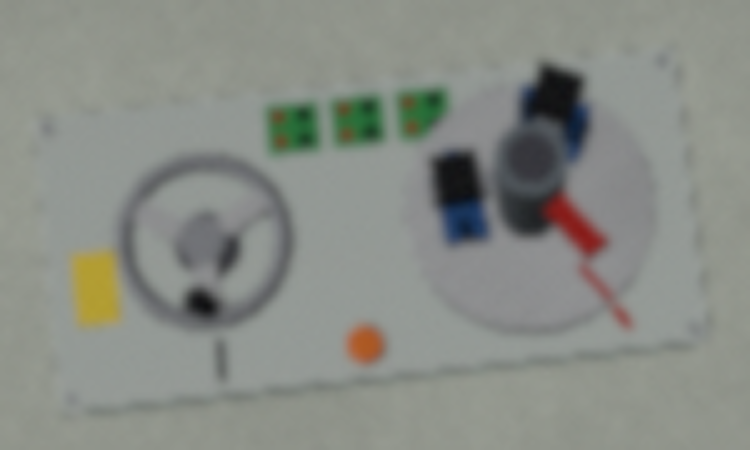

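View pics/s6.png

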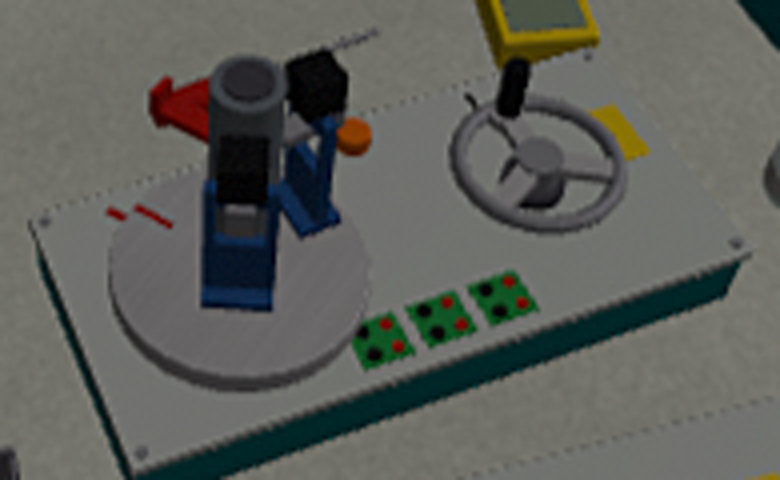

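Run:
```python
from h import *
im=cv2.imread("pics/w6.png")[:,:,::-1]
crop(im,195,150,305,270,5,"pics/w6c.png")
```

```text
(no output)
```

View pics/w6c.png

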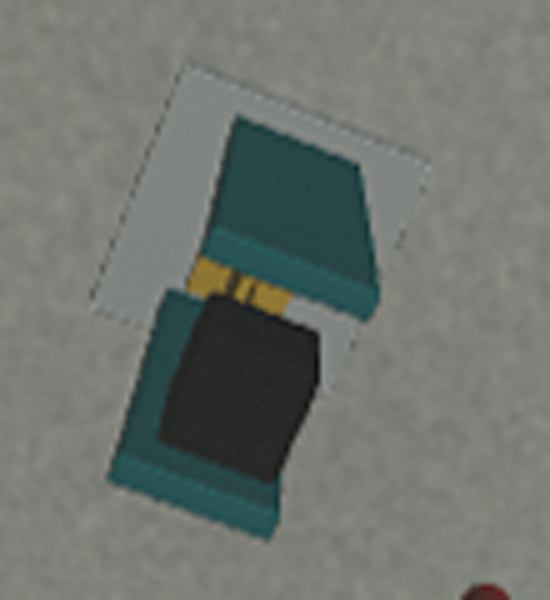

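Run:
```python
from h import *
import pickle
np.set_printoptions(precision=1,suppress=True)
W=pickle.load(open("w6.pkl","rb"));w=lambda x,y:(W,x/5+195,y/5+150)
def pr(n,z,pts):
    Q=np.array([onz(*w(*q),z) for q in pts]);print(n,Q[:,:2].tolist() and np.round(Q[:,:2],1).tolist(),Q.mean(0));return Q
pr("head top",138,[(160,440),(277,482),(320,380),(203,337)])
a=pr("cheek1",126,[(215,228),(205,255),(370,320),(378,288)])
b=pr("cheek2",126,[(122,452),(110,482),(270,540),(280,510)])
print((a.mean(0)+b.mean(0))/2)
for Q in(a,b):
    d=(Q[2]+Q[3]-Q[0]-Q[1]);print(np.degrees(np.arctan2(d[1],d[0])),np.linalg.norm(d)/2)
d=b.mean(0)-a.mean(0);print("cheek sep",np.degrees(np.arctan2(d[1],d[0])),np.linalg.norm(d))
r=pr("plate",8,[(185,65),(430,165),(92,305)]);
for k in(1,2):
    d=r[k]-r[0];print(np.degrees(np.arctan2(d[1],d[0])),np.linalg.norm(d))
print((r[1]+r[2])/2)
# look-alike size check
print([onz(W,*q,0) for q in((160,140),(180,152))])
```

```text
head top [[405.5, -221.1], [428.7, -207.0], [415.3, -185.2], [392.5, -198.9]] [ 410.5 -203.1  138. ]
cheek1 [[377.5, -184.8], [381.0, -190.3], [414.7, -170.8], [409.8, -165.0]] [ 395.7 -177.7  126. ]
cheek2 [[406.2, -234.2], [410.4, -241.1], [444.0, -221.2], [439.4, -214.7]] [ 425.  -227.8  126. ]
[ 410.4 -202.8  126. ]
30.878429660724407 38.385544177618605
30.643606984299282 38.81015916813822
cheek sep -59.687487913733364 57.98868662907825
plate [[356.0, -188.3], [424.1, -148.6], [397.0, -257.7]] [ 392.3 -198.2    8. ]
30.186419674729592 78.78609626151719
-59.43734504618802 80.70487294058053
[ 410.5 -203.2    8. ]
[array([ 266.3, -252.4,    0. ]), array([ 297.2, -240.7,    0. ])]
```

```bash
python3 -m pendant '[[0.1,0,0,2,-2.5,-0.6,1],[0.25,0,0,5,-5.1,-1.3,1],[0.384,0,0,8,-5.1,-1.3,1],[0.384,0,0,9,-5.1,-1.3,1],[0.384,0,0,9,-5.1,-1.3,1]]'
python3 - <<'E'
from h import *
np.set_printoptions(precision=3,suppress=True)
print(rot().as_matrix(),sense()["eef_pos"])
print(go([410.4,-203,102]))
c=vision.calibration("wrist");im=vision.capture("wrist");cv2.imwrite("pics/w7.png",im[:,:,::-1])
E
```

```text
time_s: 10.65
eef_pos: [410.5, -203.1, 180.5]
ee_rot: [0.681, -0.189, 0.681, 0.189]
force: [0.5, -0.7, 0.4]
grip_width: 1.0
[[-0.    -0.515  0.857]
 [ 0.     0.857  0.515]
 [-1.     0.    -0.   ]] [ 410.502 -203.089  180.504]
[ 7.85   0.012 -0.004]
```

View pics/w7.png

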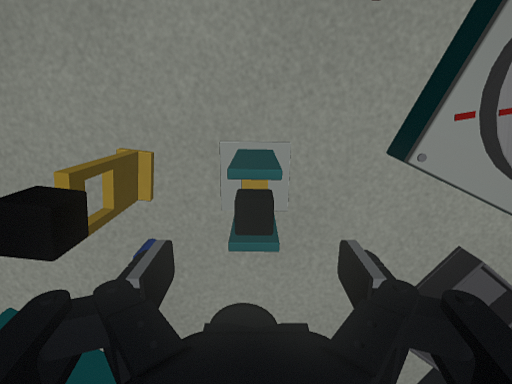

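Run:
```python
from h import *
np.set_printoptions(precision=1,suppress=True)
T=vision.calibration("top");S=vision.calibration("scene")
a=(T,240/4+295,518/4+130);b=(S,243/4+75,55/4+130)
X=tri([a,b]);print(X,[proj(c,X)[0]-[u,v] for c,u,v in(a,b)])
```

```text
[ 289.3 -270.7  170.6] [array([-0.2, -0. ]), array([-0.3, -0. ])]
```

```bash
python3 -m pendant '[[0,0,0,4,0,0,1],[0,0,0,7.9,0,0,1],[0,0,0,7.9,0,0,0.6],[0,0,0,7.9,0,0,0],[0,0,0,7.9,0,0,0]]' 50; python3 -m pendant '[[0,0,0,0,0,0,0],[0,0,0,0,0,0,0],[0,0,0,0,0,0,0],[0,0,0,0,0,0,0],[0,0,0,-0.3,0,0,0]]'
python3 - <<'E'
from h import *
print(sense()["eef_pos"])
c=vision.calibration("wrist");im=vision.capture("wrist");cv2.imwrite("pics/w8.png",im[:,:,::-1])
E
```

```text
time_s: 11.32
eef_pos: [411.1, -204.1, 102.9]
ee_rot: [0.682, -0.189, 0.681, 0.187]
force: [0.7, -0.4, 0.9]
grip_width: 0.38
time_s: 11.95
eef_pos: [410.5, -203.7, 104.9]
ee_rot: [0.682, -0.188, 0.682, 0.187]
force: [0.6, 0.6, -2.4]
grip_width: 0.322
[ 410.48296643 -203.71667622  104.94708363]
```

View pics/w8.png

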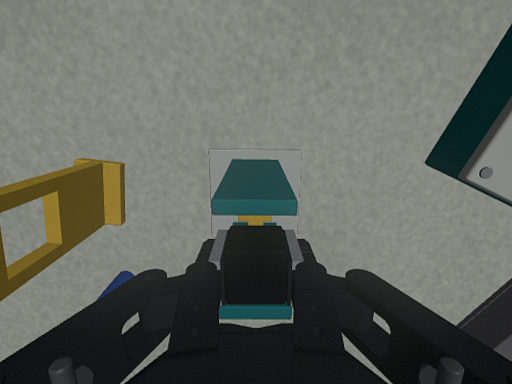

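```bash
python3 -m pendant '[[0,0,0,-3,0,0,0],[0,0,0,-6.5,0,0,0],[0,0,0,-10,0,0,0],[0,0,0,-13.5,0,0,0],[0,0,0,-16,0,0,0]]'
python3 - <<'E'
from h import *
np.set_printoptions(precision=3,suppress=True)
print(rot().as_matrix());print(go([470,-340,265]))
c=vision.calibration("wrist");im=vision.capture("wrist");cv2.imwrite("pics/w9.png",im[:,:,::-1])
E
```

```text
time_s: 12.62
eef_pos: [410.4, -203.5, 265.9]
ee_rot: [0.682, -0.188, 0.681, 0.187]
force: [0.5, -0.3, -3.0]
grip_width: 0.324
[[ 0.001 -0.512  0.859]
 [-0.001  0.859  0.512]
 [-1.    -0.001  0.001]]
[  0.113 -14.778  -1.862]
```

View pics/w9.png

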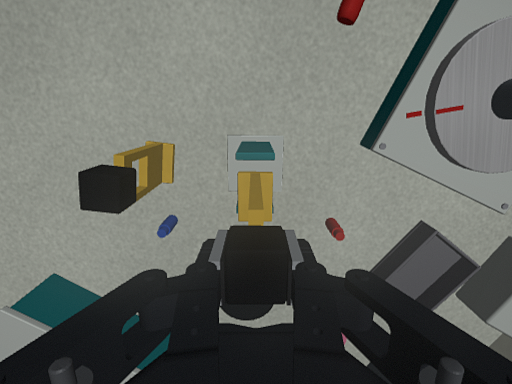

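Run:
```python
from h import *
import pickle
np.set_printoptions(precision=1,suppress=True)
W=pickle.load(open("w6.pkl","rb"));im=cv2.imread("pics/w6.png")[:,:,::-1]
crop(im,150,270,235,345,7,"pics/w6p.png")
def fit(c,im,box):
    x0,y0,x1,y1=box;g=cv2.cvtColor(im,cv2.COLOR_RGB2GRAY)[y0:y1,x0:x1];m=(g<70).astype(np.uint8)
    n,l,s,ce=cv2.connectedComponentsWithStats(m);k=1+np.argmax(s[1:,4]);cn,_=cv2.findContours((l==k).astype(np.uint8),0,1)
    e=cv2.fitEllipse(max(cn,key=len));return e[0][0]+x0,e[0][1]+y0,e[1],onz(c,e[0][0]+x0,e[0][1]+y0,4)
t=cv2.imread("pics/top0.png")[:,:,::-1];s=cv2.imread("pics/scene0.png")[:,:,::-1]
print(fit(vision.calibration("top"),t,(360,172,400,212)))
print(fit(vision.calibration("scene"),s,(78,230,130,275)))
```

```text
(379.5468978881836, 191.52631378173828, (25.369630813598633, 25.84168243408203), array([ 510.6, -407.2,    4. ]))
(103.24290466308594, 252.83348083496094, (28.69101905822754, 39.60577392578125), array([ 515. , -407.7,    4. ]))
```

View pics/w6p.png

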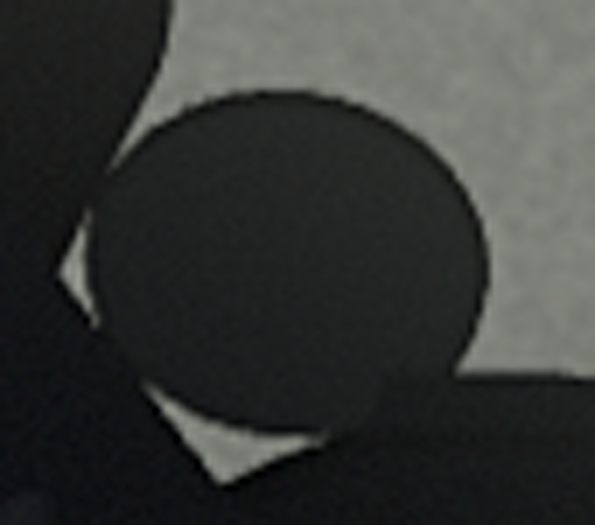

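Run:
```python
from h import *
import pickle
W=pickle.load(open("w6.pkl","rb"))
print(onz(W,191.2,307.6,4),onz(W,150+87/7,307.6,4),onz(W,150+490/7,307.6,4),onz(W,191,270+90/7,4),onz(W,191,270+437/7,4))
print(go([512,-407.5,265]))
```

```text
[ 511.37576075 -403.37898959    4.        ] [ 481.13709388 -443.15980916    4.        ] [ 541.64354266 -363.55986741    4.        ] [ 473.86220157 -371.29392025    4.        ] [ 550.85223168 -438.0846862     4.        ]
[  0.49511681 -22.63180441  -1.74094951]
```

```bash
python3 -m pendant '[[0,0,0,0,-4,-0.3,0],[-0.06,0,0,0,-9,-0.7,0],[-0.12,0,0,0,-14,-1.1,0],[-0.18,0,0,0,-19,-1.4,0],[-0.18,0,0,0,-22.6,-1.6,0]]';  python3 -m pendant '[[0,0,0,0,0,0,0],[0,0,0,4,0,0,0],[0,0,0,8,0,0,0],[0,0,0,12,0,0,0],[0,0,0,13.5,0,0,0]]'
python3 - <<'E'
from h import *
np.set_printoptions(precision=3,suppress=True)
print(rot().as_matrix(),sense()["joints"]);print(sense()["eef_pos"],go([512,-406,105]))
c=vision.calibration("wrist");im=vision.capture("wrist");cv2.imwrite("pics/w10.png",im[:,:,::-1])
im=vision.capture("scene");crop(im,60,120,220,280,4,"pics/s10.png")
E
```

```text
time_s: 13.3
eef_pos: [512.6, -407.5, 262.7]
ee_rot: [0.662, -0.248, 0.662, 0.249]
force: [-0.4, 0.4, -1.1]
grip_width: 0.324
time_s: 13.92
eef_pos: [511.4, -404.4, 126.9]
ee_rot: [0.662, -0.247, 0.663, 0.25]
force: [0.7, 0.8, -2.3]
grip_width: 0.321
[[-0.003 -0.657  0.753]
 [ 0.003  0.753  0.657]
 [-1.     0.004  0.   ]] [-0.848  0.682  1.203  0.     1.261 -1.566]
[ 511.381 -404.402  126.881] [ 2.187 -0.17  -0.059]
```

View pics/w10.png

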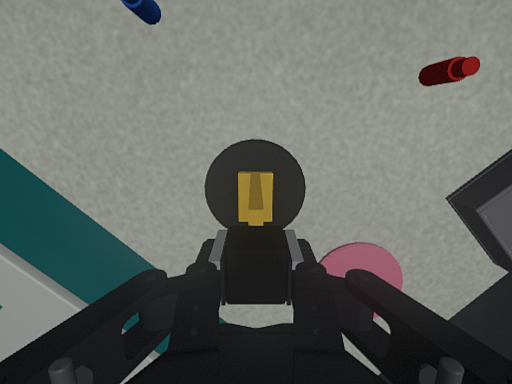

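View pics/s10.png

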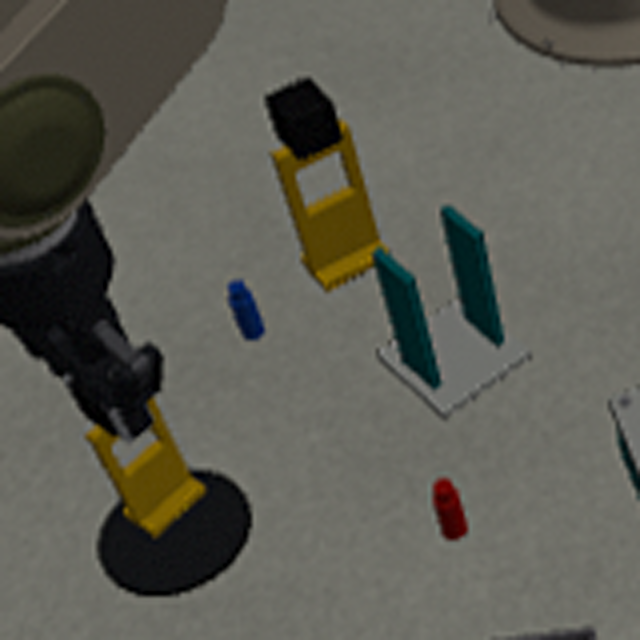

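```bash
python3 -m pendant '[[0,0,0,0.8,-0.1,0,0],[0,0,0,1.6,-0.1,0,0],[0,0,0,2.0,-0.1,0,0],[0,0,0,2.2,-0.1,0,0],[0,0,0,2.3,-0.1,0,0]]';  python3 -m pendant '[[0,0,0,0.1,0,0,0],[0,0,0,0.2,0,0,0],[0,0,0,0.3,0,0,0],[0,0,0,0.35,0,0,0],[0,0,0,0.35,0,0,0]]'
```

```text
time_s: 14.65
eef_pos: [512.9, -406.8, 106.3]
ee_rot: [0.662, -0.248, 0.662, 0.248]
force: [0.2, -0.0, -1.2]
grip_width: 0.325
time_s: 15.28
eef_pos: [512.9, -406.7, 102.7]
ee_rot: [0.662, -0.248, 0.662, 0.248]
force: [-0.4, -0.0, -2.0]
grip_width: 0.32
```

```bash
python3 -m pendant '[[0,0,0,0.08,0,0,0],[0,0,0,0.16,0,0,0],[0,0,0,0.2,0,0,0],[0,0,0,0.2,0,0,0],[0,0,0,0.2,0,0,0]]'
```

```text
time_s: 15.9
eef_pos: [512.9, -406.7, 100.7]
ee_rot: [0.662, -0.248, 0.662, 0.248]
force: [0.1, 0.0, -2.2]
grip_width: 0.317
```

```bash
python3 -m pendant '[[0,0,0,0.08,0,0,0],[0,0,0,0.12,0,0,0],[0,0,0,0.12,0,0,0],[0,0,0,0.12,0,0,0],[0,0,0,0.12,0,0,0]]'
```

```text
time_s: 16.52
eef_pos: [512.9, -406.7, 99.5]
ee_rot: [0.662, -0.248, 0.662, 0.248]
force: [-0.5, -0.3, -2.4]
grip_width: 0.326
```

```bash
python3 -m pendant '[[0,0,0,0.08,0,0,0],[0,0,0,0.15,0,0,0],[0,0,0,0.15,0,0,0],[0,0,0,0.15,0,0,0],[0,0,0,0.15,0,0,0]]'
 python3 - <<'E'
from h import *
im=vision.capture("scene");crop(im,60,180,160,280,6,"pics/s11.png")
E
```

```text
time_s: 17.15
eef_pos: [513.0, -406.9, 98.9]
ee_rot: [0.662, -0.248, 0.662, 0.248]
force: [-1.8, 1.3, 6.1]
grip_width: 0.321
```

View pics/s11.png

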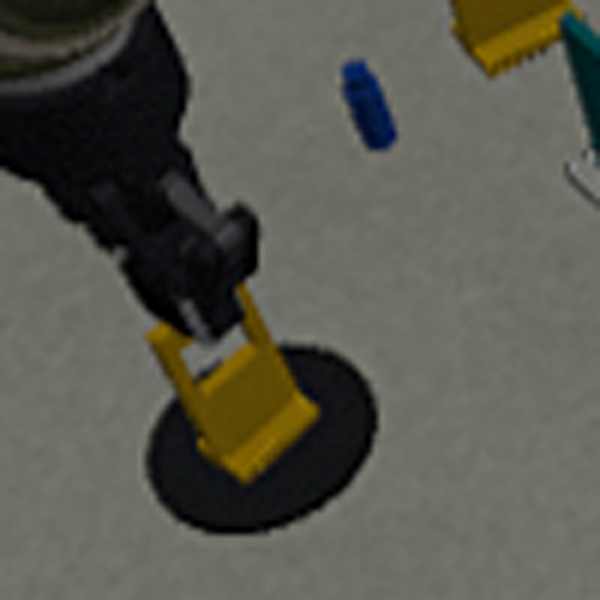

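```bash
python3 -m pendant '[[0,0,0,0,0,0,0.5],[0,0,0,0,0,0,0.9],[0,0,0,0,0,0,1],[0,0,0,0,0,0,1],[0,0,0,0,0,0,1]]'; python3 -m pendant '[[0,0,0,-3,0,0,1],[0,0,0,-6,0,0,1],[0,0,0,-7.5,0,0,1],[0,0,0,-7.5,0,0,1],[0,0,0,-7.5,0,0,1]]'
 python3 - <<'E'
from h import *
import pickle
c=vision.calibration("wrist");im=vision.capture("wrist");cv2.imwrite("pics/w12.png",im[:,:,::-1]);pickle.dump(c,open("w12.pkl","wb"))
print(sense()["eef_pos"])
crop(im,190,120,320,260,4,"pics/w12c.png")
E
```

```text
time_s: 17.82
eef_pos: [512.9, -406.7, 98.0]
ee_rot: [0.662, -0.248, 0.662, 0.248]
force: [-0.5, -0.4, -0.4]
grip_width: 0.998
time_s: 18.45
eef_pos: [512.5, -406.4, 171.5]
ee_rot: [0.662, -0.247, 0.662, 0.249]
force: [0.1, -1.0, -1.1]
grip_width: 0.998
[ 512.50009472 -406.34741687  171.48372683]
```

View pics/w12.png

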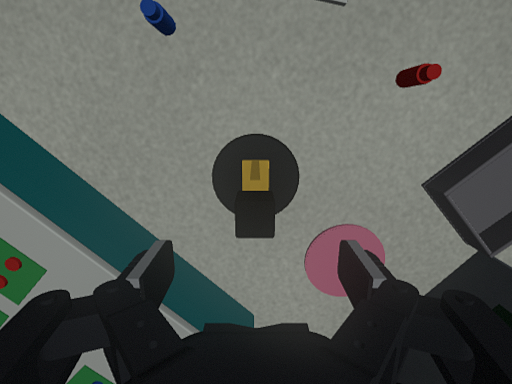

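View pics/w12c.png

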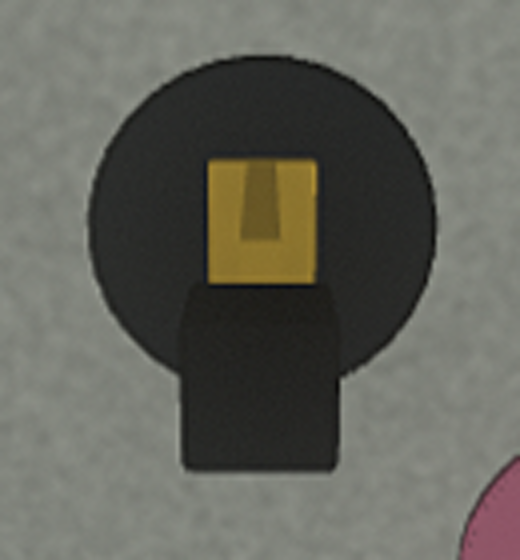

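```bash
python3 -m pendant '[[0.18,0,0,0,0,0,1],[0.36,0,0,0,0,0,1],[0.54,0,0,0,0,0,1],[0.72,0,0,0,0,0,1],[0.9,0,0,0,0,0,1]]';python3 -m pendant '[[0.18,0,0,0,0,0,1],[0.36,0,0,0,0,0,1],[0.54,0,0,0,0,0,1],[0.671,0,0,0,0,0,1],[0.671,0,0,0,0,0,1]]'
python3 - <<'E'
from h import *
np.set_printoptions(precision=3,suppress=True)
import pickle
print(rot().as_matrix(),sense()["eef_pos"],sense()["joints"])
c=vision.calibration("wrist");im=vision.capture("wrist");cv2.imwrite("pics/w13.png",im[:,:,::-1]);pickle.dump(c,open("w13.pkl","wb"))
im=cv2.imread("pics/w6.png")[:,:,::-1]
crop(im,340,140,512,300,4,"pics/w6d.png")
E
```

```text
time_s: 19.12
eef_pos: [512.6, -406.5, 171.8]
ee_rot: [0.703, 0.067, 0.704, -0.066]
force: [0.7, 0.1, 0.5]
grip_width: 1.003
time_s: 19.75
eef_pos: [512.7, -406.5, 172.0]
ee_rot: [0.643, 0.293, 0.644, -0.292]
force: [0.2, 0.1, -1.1]
grip_width: 0.997
[[-0.001  0.753  0.658]
 [ 0.001  0.658 -0.753]
 [-1.    -0.    -0.002]] [ 512.673 -406.475  172.032] [-0.849  0.647  1.142 -0.     1.354  0.004]
```

View pics/w13.png

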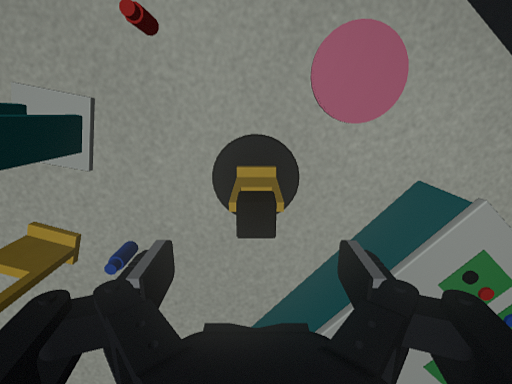

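View pics/w6d.png

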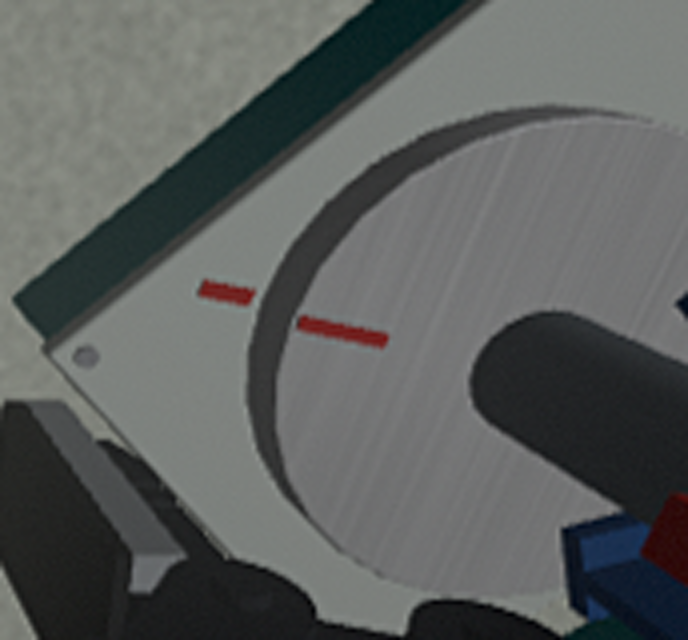

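```bash
python3 -m pendant '[[0,0,0,3,0,0,1],[0,0,0,6,0,0,1],[0,0,0,7.3,0,0,1],[0,0,0,7.3,0,0,0.5],[0,0,0,7.3,0,0,0]]' 50; python3 -m pendant '[[0,0,0,0,0,0,0],[0,0,0,0,0,0,0],[0,0,0,0,0,0,0],[0,0,0,0,0,0,0],[0,0,0,0,0,0,0]]'
python3 - <<'E'
from h import *
import pickle
np.set_printoptions(precision=1,suppress=True)
W=pickle.load(open("w6.pkl","rb"));w=lambda x,y:(W,x/4+340,y/4+140)
T=vision.calibration("top");t1=lambda x,y:(T,x/5+155,y/5+120)
ang=lambda a,b:np.degrees(np.arctan2(*(a-b)[1::-1]))
a,b=onz(*w(200,289),60),onz(*w(253,297),60);print("mark",a,b,ang(a,b))
for z in(74,78):
    c,d=onz(*w(298,322),z),onz(*w(388,340),z);print("disc line",c,d,ang(c,d),"mark-line",ang(a,d))
    d2=onz(*t1(583,265),z);print("top",d2)
print("top mark",onz(*t1(630,327),60))
ax=np.array([610,15.5,0]);print(ang(a,ax),ang(c,ax),ang(onz(*t1(630,327),60),ax))
print("post tops", [onz(*t1(532,158),z) for z in (245,250)])
E
```

```text
time_s: 20.42
eef_pos: [513.3, -407.1, 101.3]
ee_rot: [0.644, 0.292, 0.643, -0.293]
force: [0.3, 0.2, 0.3]
grip_width: 0.603
time_s: 21.05
eef_pos: [514.2, -408.2, 103.7]
ee_rot: [0.646, 0.292, 0.641, -0.294]
force: [0.9, -0.3, 12.5]
grip_width: 0.315
mark [532.7 -51.6  60. ] [546.  -38.7  60. ] -136.15398857188222
disc line [553.7 -34.4  74. ] [577.2 -14.   74. ] -138.94104932413939 mark-line -139.8204179719959
top [569.8 -22.   74. ]
disc line [551.  -35.4  78. ] [574.2 -15.2  78. ] -138.94104932413947 mark-line -138.7771019274854
top [569.3 -21.8  78. ]
top mark [528.9 -54.2  60. ]
-139.05438374287363 -139.20585474107247 -139.33820507510336
post tops [array([611.1,  13.8, 245. ]), array([610.1,  13.9, 250. ])]
```

```bash
python3 -m pendant '[[0,0,0,0,0,0,0.45],[0,0,0,-0.4,0,0,0.5],[0,0,0,-0.9,0,0,0.5],[0,0,0,-0.9,0,0,0.5],[0,0,0,-0.9,0,0,0.5]]' 50
python3 - <<'E'
from h import *
np.set_printoptions(precision=3,suppress=True)
import pickle
print(rot().as_matrix(),sense()["eef_pos"],sense()["force"])
c=vision.calibration("wrist");im=vision.capture("wrist");cv2.imwrite("pics/w14.png",im[:,:,::-1])
im=vision.capture("scene");crop(im,60,180,160,280,6,"pics/s14.png")
E
```

```text
time_s: 21.68
eef_pos: [512.8, -406.6, 108.8]
ee_rot: [0.643, 0.293, 0.644, -0.293]
force: [0.8, 0.8, -0.4]
grip_width: 0.501
[[-0.     0.754  0.657]
 [ 0.     0.657 -0.754]
 [-1.     0.    -0.   ]] [ 512.785 -406.604  108.817] [ 0.755  0.84  -0.353]
```

View pics/w14.png

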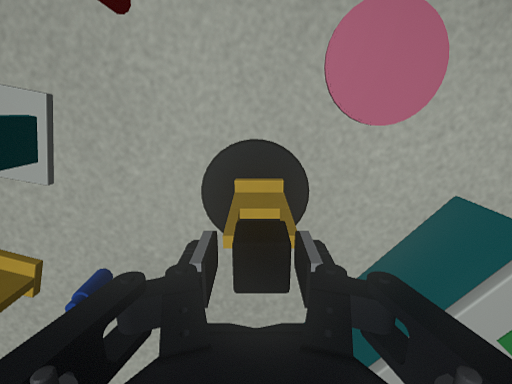

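View pics/s14.png

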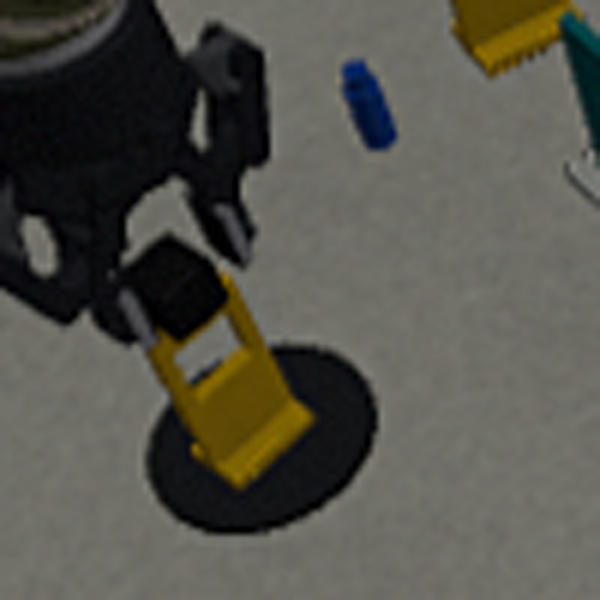

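```bash
python3 -m pendant '[[0,0,0,0,0,0,0.2],[0,0,0,0,0,0,0],[0,0,0,0,0,0,0],[0,0,0,0,0,0,0],[0,0,0,0,0,0,0]]' 60; python3 -m pendant '[[0,0,0,-0.5,0,0,0],[0,0,0,-1,0,0,0],[0,0,0,-1,0,0,0],[0,0,0,-1,0,0,0],[0,0,0,-1,0,0,0]]'
python3 - <<'E'
from h import *
np.set_printoptions(precision=3,suppress=True)
import pickle
print(rot().as_matrix(),sense()["eef_pos"],sense()["force"])
c=vision.calibration("wrist");im=vision.capture("wrist");cv2.imwrite("pics/w15.png",im[:,:,::-1]);pickle.dump(c,open("w15.pkl","wb"))
E
```

```text
time_s: 22.4
eef_pos: [512.9, -406.7, 109.0]
ee_rot: [0.644, 0.293, 0.644, -0.293]
force: [0.9, -1.0, 1.0]
grip_width: 0.315
time_s: 23.02
eef_pos: [512.8, -406.6, 118.8]
ee_rot: [0.643, 0.293, 0.644, -0.293]
force: [-0.1, 0.8, -1.7]
grip_width: 0.317
[[-0.     0.754  0.657]
 [ 0.     0.657 -0.754]
 [-1.    -0.    -0.   ]] [ 512.797 -406.592  118.794] [-0.059  0.796 -1.681]
```

View pics/w15.png

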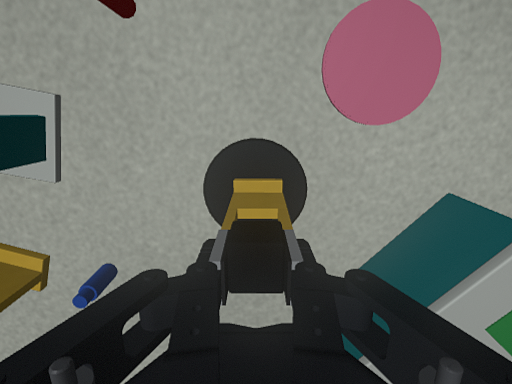

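```bash
python3 -m pendant '[[0,0,0,-4,0,0,0],[0,0,0,-9,0,0,0],[0,0,0,-14,1,-1,0],[0,0,0,-15,4,-4.3,0],[0,0,0,-15,7,-7.5,0]]'; python3 -m pendant '[[0,0,0,0,3.5,-3.8,0],[0,0,0,0,7,-7.6,0],[0,0,0,0,10.5,-11.3,0],[0,0,0,0,14,-15,0],[0,0,0,0,15.5,-16.7,0]]'
python3 - <<'E'
from h import *
np.set_printoptions(precision=3,suppress=True)
import pickle
print(rot().as_matrix(),sense()["eef_pos"],sense()["force"],sense()["joints"])
c=vision.calibration("wrist");im=vision.capture("wrist");cv2.imwrite("pics/w16.png",im[:,:,::-1]);pickle.dump(c,open("w16.pkl","wb"))
E
```

```text
time_s: 23.7
eef_pos: [516.4, -303.2, 270.0]
ee_rot: [0.644, 0.293, 0.643, -0.293]
force: [0.4, 0.3, -2.1]
grip_width: 0.315
time_s: 24.32
eef_pos: [523.4, -74.0, 269.3]
ee_rot: [0.644, 0.292, 0.644, -0.292]
force: [0.2, -0.9, -1.6]
grip_width: 0.32
[[ 0.     0.752  0.659]
 [ 0.     0.659 -0.752]
 [-1.     0.     0.   ]] [523.356 -73.99  269.28 ] [ 0.237 -0.947 -1.591] [-0.362  0.296  1.421  0.     1.424  0.489]
```

View pics/w16.png

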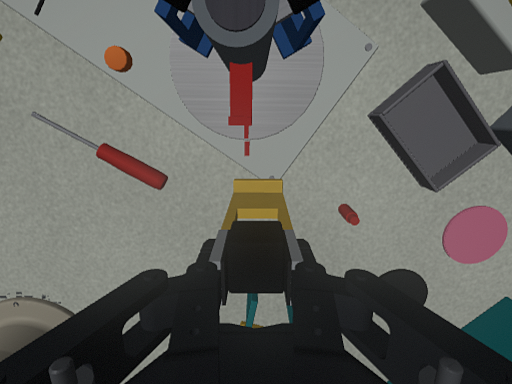

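Run:
```python
from h import *
im=cv2.imread("pics/w16.png")[:,:,::-1]
crop(im,190,0,300,165,4,"pics/w16c.png")
im=vision.capture("scene");crop(im,225,160,315,260,6,"pics/s16.png")
im=vision.capture("top");crop(im,225,120,305,205,7,"pics/t16.png")
```

```text
(no output)
```

View pics/w16c.png

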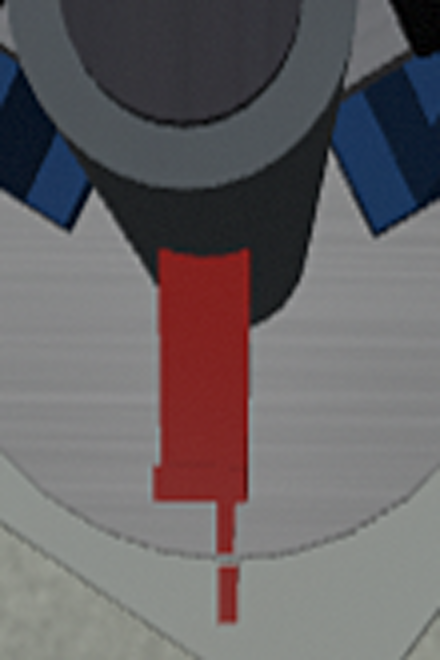

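View pics/s16.png

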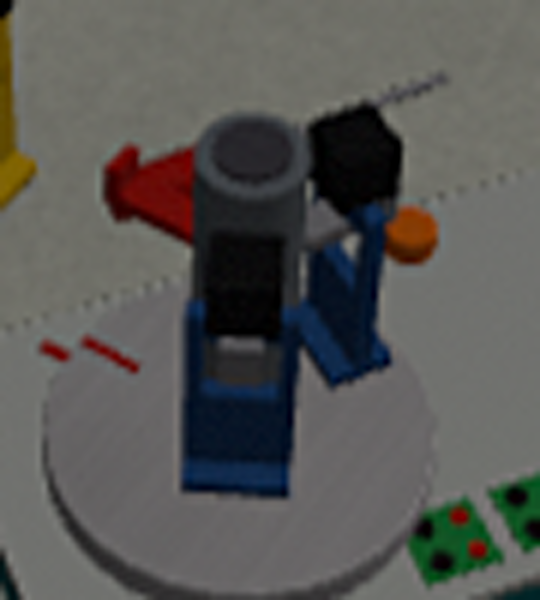

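View pics/t16.png

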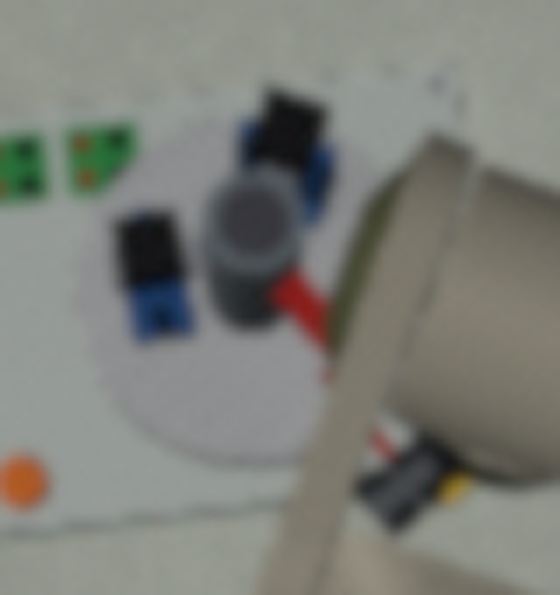

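```bash
cat > fit.py <<'E'
from h import *
import pickle
from scipy.optimize import least_squares
np.set_printoptions(precision=2,suppress=True)
W=pickle.load(open("w16.pkl","rb"));S=vision.calibration("scene");T=vision.calibration("top")
w=lambda x,y:np.array([x/4+190,y/4]);s=lambda x,y:np.array([x/6+225,y/6+160]);t=lambda x,y:np.array([x/7+225,y/7+120])
def P(p,x,y,z):
    a=np.radians(p[3]);n=np.array([np.cos(a),np.sin(a),0]);m=np.array([-n[1],n[0],0])
    return np.array([p[0],p[1],p[2]])+(45+x)*n+y*m+[0,0,z]
sg=1  # image-left side sign, m=(.656,-.755)=tool z => right
def res(p,only=None):
    r=[]
    def add(c,q,uv,mask=(1,1)): r.extend((proj(c,q)[0]-uv)*mask)
    add(W,P(p,12,-8,14),w(154,466));add(W,P(p,18,-8,14),w(153,500))
    add(W,P(p,-23,0,0),w(203,257))
    add(W,P(p,-10,8,0),w(249,300),(1,0));add(W,P(p,-10,-8,0),w(159,300),(1,0))
    add(W,P(p,-45,0,52),w(182,0),(1,0)); add(W,P(p,-23,0,52),w(182,188),(0,1))
    if only!="W":
        add(S,P(p,-45,0,52),s(251.5,154)); add(T,P(p,-45,0,52),t(252,222))
    return np.array(r)
for o in(None,"W"):
    f=least_squares(res,[610,15,198,-139],args=(o,));print(f.x,f.fun)
    print("throat",P(f.x,0,0,0))
E
python3 fit.py
```

```text
[ 611.61   17.25  199.92 -139.6 ] [-0.19 -0.34  0.18  0.15  0.19  0.02 -0.08  0.   -0.    0.    0.08 -0.
  0.    0.37  0.61 -0.41 -0.76 -0.74]
throat [577.34 -11.92 199.92]
[ 611.58   17.23  200.68 -139.53] [-0.2  -0.26  0.18  0.25  0.17 -0.12 -0.04  0.   -0.04  0.   -0.04 -0.
  0.    0.1 ]
throat [577.35 -11.98 200.68]
```

```bash
python3 -m pendant '[[0,0,0,0,0,-1.1,0],[0,0,0,1.5,0,-1.1,0],[0,0,0,2.9,0,-1.1,0],[0,0,0,2.9,2,-1.1,0],[0,0,0,2.9,4,-1.1,0]]';python3 -m pendant '[[0,0,0,0,0,0,0],[0,0,0,0,0,0,0],[0,0,0,0,0,0,0],[0,0,0,0,0,0,0],[0,0,0,0,0,0,0]]'
python3 - <<'E'
from h import *
np.set_printoptions(precision=3,suppress=True)
import pickle
print(sense()["eef_pos"],go([577.3,-12,240]))
c=vision.calibration("wrist");im=vision.capture("wrist");cv2.imwrite("pics/w17.png",im[:,:,::-1]);pickle.dump(c,open("w17.pkl","wb"))
im=vision.capture("scene");cv2.imwrite("pics/scene17.png",im[:,:,::-1]);crop(im,215,140,315,260,5,"pics/s17.png")
E
```

```text
time_s: 25.1
eef_pos: [546.6, -42.0, 238.7]
ee_rot: [0.643, 0.293, 0.644, -0.293]
force: [-0.1, 0.0, -1.9]
grip_width: 0.316
time_s: 25.72
eef_pos: [546.3, -42.0, 240.1]
ee_rot: [0.644, 0.293, 0.644, -0.293]
force: [0.6, 0.1, -1.8]
grip_width: 0.318
[546.335 -42.039 240.085] [ 0.009  4.308 -0.232]
```

View pics/w17.png

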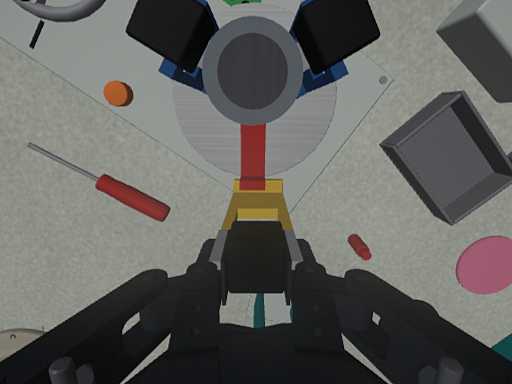

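View pics/s17.png

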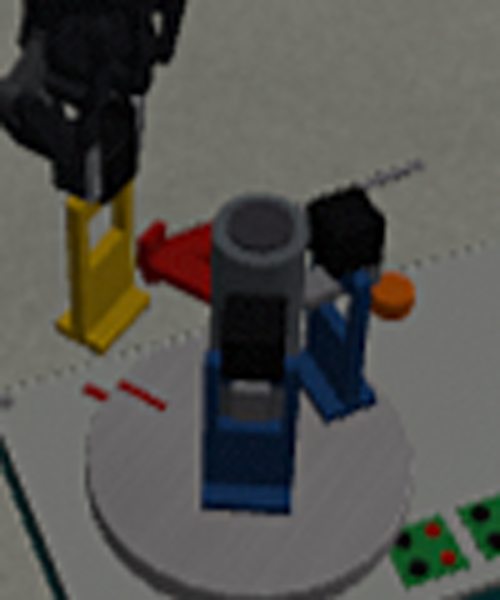

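```bash
python3 -m pendant '[[0,0,0,0,0.5,-0.2,0],[0,0,0,0,1,-0.2,0],[0,0,0,0,1.5,-0.2,0],[0,0,0,0,2,-0.2,0],[0,0,0,0,2.4,-0.2,0]]'
python3 - <<'E'
from h import *
im=vision.capture("wrist");cv2.imwrite("pics/w18.png",im[:,:,::-1])
im=vision.capture("scene");crop(im,215,140,315,260,5,"pics/s18.png")
E
```

```text
time_s: 26.45
eef_pos: [563.5, -24.3, 240.0]
ee_rot: [0.644, 0.293, 0.644, -0.293]
force: [-0.2, -0.4, -2.2]
grip_width: 0.314
```

View pics/w18.png

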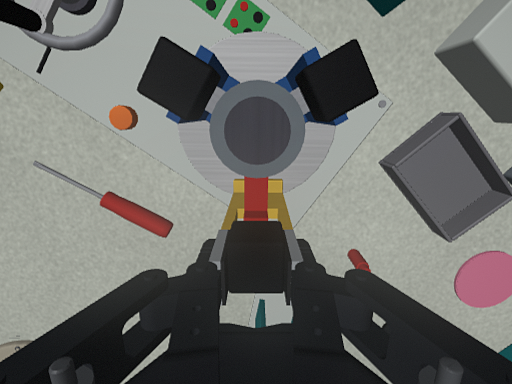

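View pics/s18.png

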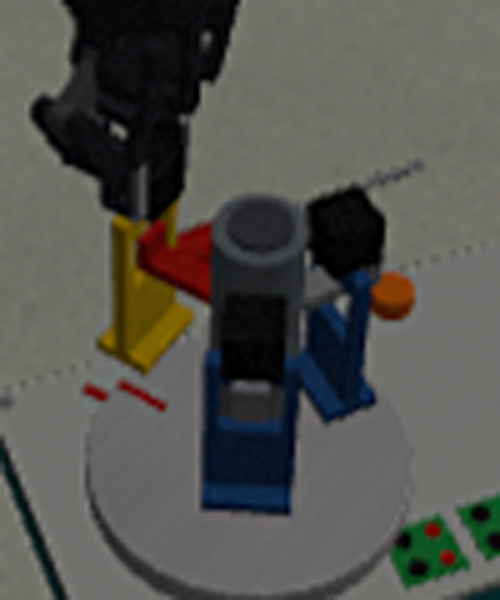

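```bash
python3 -m pendant '[[0,0,0,0,0.5,0,0],[0,0,0,0,1,0,0],[0,0,0,0,1.5,0,0],[0,0,0,0,1.8,0,0],[0,0,0,0,1.8,0,0]]'; python3 -m pendant '[[0,0,0,0.4,0,0,0],[0,0,0,0.8,0,0,0],[0,0,0,1.2,0,0,0],[0,0,0,1.5,0,0,0],[0,0,0,1.5,0,0,0]]'
python3 - <<'E'
from h import *
print(go([577.3,-12,240]))
im=vision.capture("wrist");cv2.imwrite("pics/w19.png",im[:,:,::-1])
im=vision.capture("scene");crop(im,215,140,315,260,5,"pics/s19.png")
E
```

```text
time_s: 27.18
eef_pos: [576.9, -12.6, 239.9]
ee_rot: [0.644, 0.293, 0.644, -0.293]
force: [-0.2, 0.3, -2.3]
grip_width: 0.319
time_s: 27.8
eef_pos: [576.7, -12.8, 224.7]
ee_rot: [0.643, 0.293, 0.644, -0.293]
force: [-0.2, 0.7, -1.0]
grip_width: 0.32
[-1.5252386   0.0957601  -0.01808399]
```

View pics/w19.png

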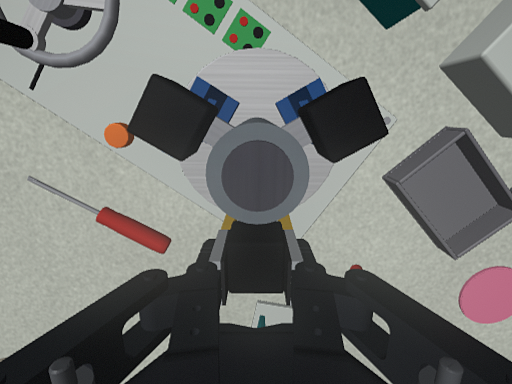

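View pics/s19.png

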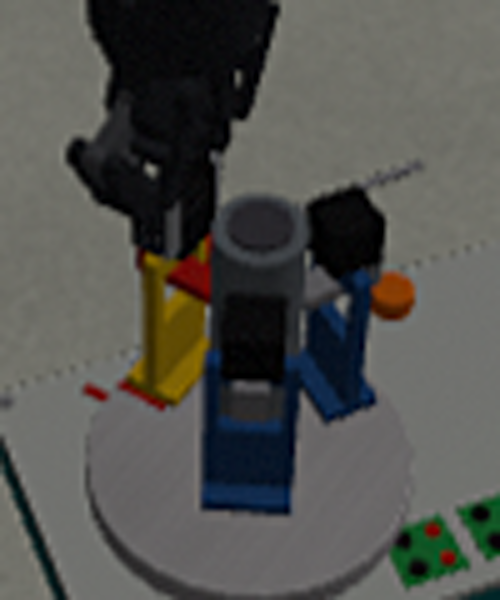

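Now down until contact (expected at TCP ~219).

```bash
python3 -m pendant '[[0,0,0,0.15,0,0,0],[0,0,0,0.3,0,0,0],[0,0,0,0.45,0,0,0],[0,0,0,0.45,0,0,0],[0,0,0,0.45,0,0,0]]'
```

```text
time_s: 28.52
eef_pos: [576.8, -12.8, 220.5]
ee_rot: [0.644, 0.293, 0.644, -0.293]
force: [0.6, -0.2, -2.2]
grip_width: 0.316
```

```bash
python3 -m pendant '[[0,0,0,0.1,0,0,0],[0,0,0,0.15,0,0,0],[0,0,0,0.15,0,0,0],[0,0,0,0.15,0,0,0],[0,0,0,0.15,0,0,0]]'
```

```text
time_s: 29.15
eef_pos: [576.8, -12.7, 219.0]
ee_rot: [0.644, 0.293, 0.644, -0.293]
force: [-0.4, -1.1, -1.5]
grip_width: 0.316
```

```bash
python3 -m pendant '[[0,0,0,0.1,0,0,0],[0,0,0,0.15,0,0,0],[0,0,0,0.15,0,0,0],[0,0,0,0.15,0,0,0],[0,0,0,0.15,0,0,0]]'
```

```text
time_s: 29.78
eef_pos: [576.9, -12.8, 218.6]
ee_rot: [0.644, 0.293, 0.643, -0.293]
force: [-2.8, 0.3, 6.1]
grip_width: 0.316
```

```bash
python3 -m pendant '[[0,0,0,-0.1,0,0,0.4],[0,0,0,-0.1,0,0,0.5],[0,0,0,-0.1,0,0,0.6],[0,0,0,-0.1,0,0,0.6],[0,0,0,-0.1,0,0,0.6]]'
python3 - <<'E'
from h import *
im=vision.capture("wrist");cv2.imwrite("pics/w20.png",im[:,:,::-1])
im=vision.capture("scene");crop(im,215,140,315,260,5,"pics/s20.png")
E
```

```text
time_s: 30.4
eef_pos: [576.8, -12.7, 218.4]
ee_rot: [0.644, 0.293, 0.644, -0.293]
force: [-0.8, 0.8, -0.8]
grip_width: 0.602
```

View pics/w20.png

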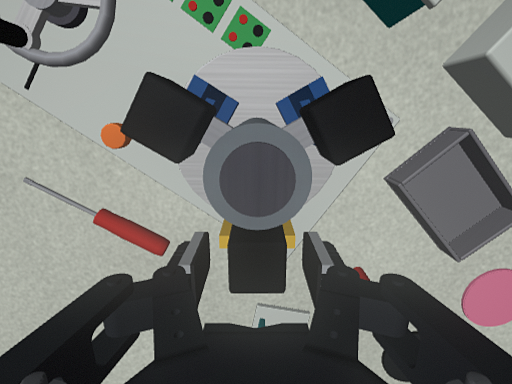

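View pics/s20.png

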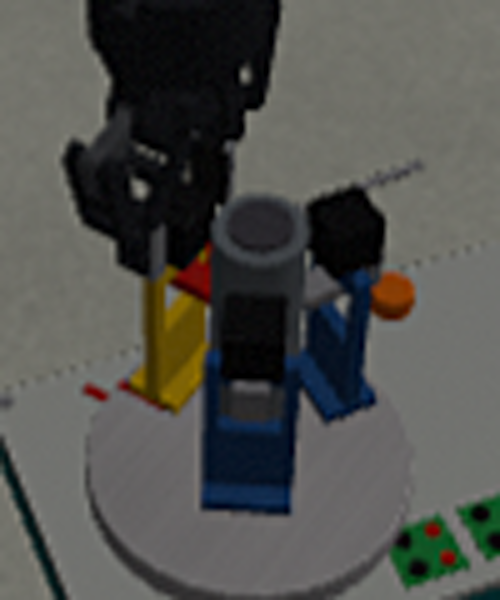

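Hanging, fingers free on both sides. Lift straight up, then back away.

```bash
python3 -m pendant '[[0,0,0,-1,0,0,0.6],[0,0,0,-3,0,0,0.6],[0,0,0,-6,0,0,0.6],[0,0,0,-9,0,0,0.6],[0,0,0,-10,0,0,0.6]]'; python3 -m pendant '[[0,0,0,0,-4,0,0.6],[0,0,0,0,-9,0,0.6],[0,0,0,0,-14,0,0.6],[0,0,0,0,-18,0,0.6],[0,0,0,0,-18,0,0.6]]'
python3 - <<'E'
from h import *
im=vision.capture("wrist");cv2.imwrite("pics/w21.png",im[:,:,::-1])
im=vision.capture("scene");crop(im,215,140,315,260,5,"pics/s21.png");cv2.imwrite("pics/scene21.png",im[:,:,::-1])
im=vision.capture("top");crop(im,155,120,305,210,5,"pics/t21.png");
E
```

```text
time_s: 31.12
eef_pos: [577.1, -12.8, 320.7]
ee_rot: [0.645, 0.293, 0.642, -0.293]
force: [0.4, -0.0, 0.1]
grip_width: 0.606
time_s: 31.75
eef_pos: [439.8, -132.1, 318.4]
ee_rot: [0.643, 0.294, 0.643, -0.294]
force: [0.5, 0.2, -0.6]
grip_width: 0.602
```

View pics/w21.png

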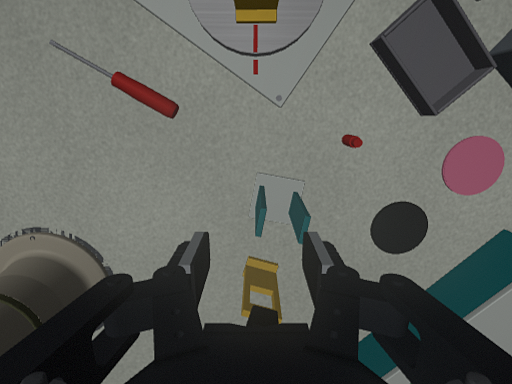

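View pics/s21.png

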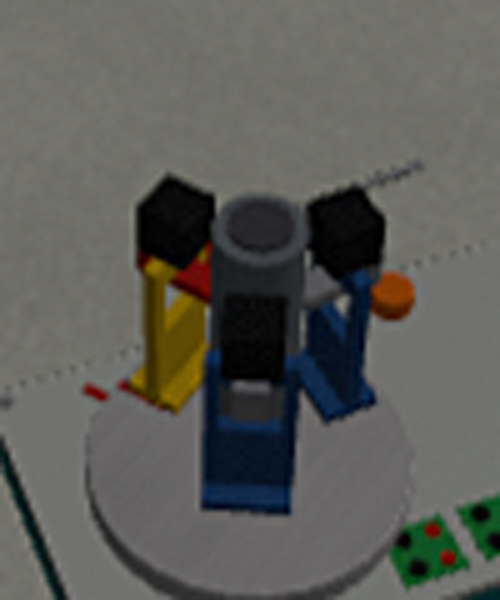

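View pics/t21.png

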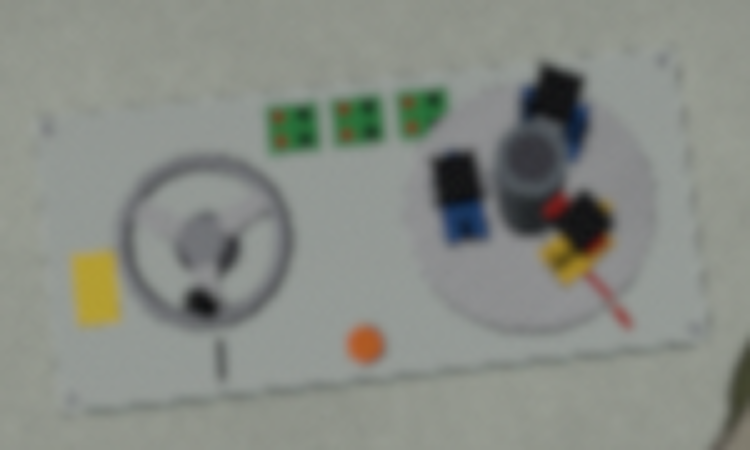

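View pics/scene21.png

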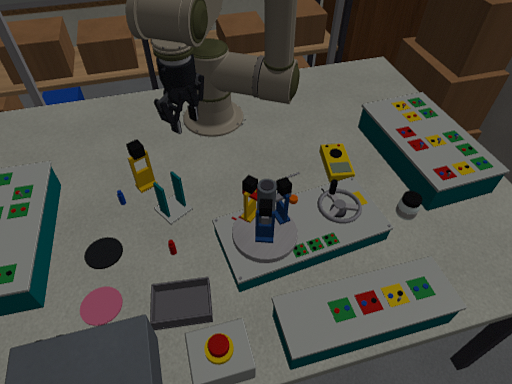

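```bash
python3 -m pendant '[[0,0,0,0,0,0,0.6],[0,0,0,0,0,0,0.6],[0,0,0,0,0,0,0.6],[0,0,0,0,0,0,0.6],[0,0,0,0,0,0,0.6]]'
python3 - <<'E'
from h import *
a=cv2.imread("pics/scene21.png")[:,:,::-1].astype(int);b=vision.capture("scene").astype(int)
d=np.abs(a-b)[165:285,205:330].max();print("max change around carousel",d)
from rig import job
print(job.finish_job())
E
```

```text
time_s: 32.52
eef_pos: [441.1, -131.0, 318.5]
ee_rot: [0.644, 0.293, 0.644, -0.293]
force: [0.3, -0.4, -0.4]
grip_width: 0.6
max change around carousel 10
the job is handed in; nothing more can be done
None
```

The job is done and handed in at about 32.5 s of the 72 s allowed. I cranked the handwheel clockwise, about 763° from where it stood. I lifted the yellow frame out of the rack, stood it in the middle of the black pad and let go. I then gripped it across its other two sides and hung it by its window on the red hook.

**Last checks:**
- **Carousel:** the disc's red line is in line with the red loading mark, and the crank knob is beside the black line.
- **Frame:** it bottomed out on the prong with the tool tip at 218.6 mm, against about 219 mm predicted. Its head is level with the blue frames' heads.
- **Stillness:** two scene pictures about 0.6 s apart showed no visible movement around the carousel, only small brightness differences (at most 10 of 255 levels).
- **Clearance:** the gripper is clear, and in the scene picture the other loose things look to be where they started.

**One slip, mended:** my first regrip on the pad went too low. The fingertips pressed on the frame's shoulders with about 12 N, so I opened, rose 5 mm and gripped again; the frame stayed standing on the pad throughout.

No final check failed or disagreed.

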